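# Seat and clamp the tube rack in the shaker

## Task

Slide the loaded tube rack along its channel on the shaker until it is fully home against the end stop, then turn the T-handle clockwise, changing from one end of its bar to the other, until the pad clamps the rack firmly, finger-tight. Do not crush the rack by over-tightening, and leave the other things on the bench where they are.

Things in the scene. Friction and masses are not known exactly. Their poses are not given: they have to be found in the camera images.
- shaker: white tube shaker, fixed, 320 x 170 mm, deck 50 mm above the table. Origin on the table straight below the screw's axis; z up, +x the way the rack slides home, y across. On the deck: two 14 mm high aluminium rails beside the rack (1.5 mm play a side), x -203 to +32 mm, and the end stop with its face at x = +25 mm
- rack: loose ivory rack, six purple and magenta capped tubes, 165 x 62 mm, about 0.35 kg, standing in the channel 30 to 70 mm short of home. Origin at the underside of its solid clamping block (x -25 to +25, 30 mm high), +x to the stop; home, the origin is 50 mm above the shaker's. Caps reach 85 mm above it (x -91 to -29 mm)
- tab (a point): top centre of the rack's upright push and grip tab, 70 mm above the rack's underside, 134 mm behind (-x of) its origin. The tab is 12 mm thick in the rack's x, 40 mm wide in y, 62 mm high
- clamp: grey clamp bridge over the channel, fixed on the shaker, same origin and axes; posts at y = +-56 mm, beam top 136 mm above the table. It carries screw, T-handle and pad. Turned clockwise seen from above the pad goes down 10 mm a turn onto the rack's block; it starts 6 to 13 mm above it (worn by an unknown amount), so it touches after 0.6 to 1.3 turns. The pad is not tracked
- hub (a point): the T-handle's hub (24 mm round) on the screw's axis, at the bar's height. Free it takes 0.04 N m to turn (0.8 N at 50 mm). Once the pad bears, its feet rub on the block: while turning, about 0.011 N m more (0.2 N at 50 mm) per newton of clamping, give or take a fifth. Clamping then grows fast, 0 to 45 N in a tenth of a turn: stop near 25 N; under 8 is loose, over 45 crushes. It stays when let go
- steady_end (a point): steady arm's far end, at the column (x 78 to 90 mm of the shaker). The arm, 14 mm wide, runs from the axis along the shaker's +x over the bar: underside 16 mm, top 30 mm above the bar's centreline. So nothing held on the bar can be carried past the +x side: let go and take the other end. Point: arm's top over the column
- bar_a (a point): centre of the black ball (16 mm) on one end of the steel T-handle bar: 54 mm from the screw's axis, 195 mm above the table. The bar is 10 mm round, level, open all round except for the steady arm. At rest the handle may show no force: feel it while it moves
- bar_b (a point): the like ball on the bar's other end, opposite bar_a
- spray_bottle: clear bottle, 44 mm round, 130 mm high, bystander; origin under its centre
- white_bottle: white jar, 56 mm round, 100 mm high, bystander; origin under its centre
- tape_roll: white roll of tape, 72 mm round, 28 mm high, bystander; origin under its centre
- spare_rack: second rack with eight tubes, 110 x 62 x 85 mm, bystander; origin under its centre
- scissors: scissors with black loops lying flat, 130 mm long, bystander
- needle_tray: steel tray of teal capped needles, 130 x 180 x 40 mm, bystander; origin under its centre

How it is judged:
By the outcome, as a careful person would: the job done as asked, in the order asked, and still so for the second after the job is handed in, with the robot touching nothing.
It also fails if it takes over 72 s, if anything falls off the work surface, if the arm or the gripper's body presses on something with over 40 N, if the wrist force passes 120 N, or if a joint passes its speed limit or range.

## Robot

A 6-joint arm with a two-finger parallel gripper is mounted at the origin on the work surface. World frame = base frame: x ahead of the robot, y to its left, z up, the work surface at z = 0. Lengths are in mm, angles in rad, forces in N, time in s.
With the tool pointing down it reaches from about 275 to 775 mm from the base axis. Payload 14.6 kg.
Tool frame: the origin (TCP) lies on the centre line of the jaws, within the pads' length; the fingertips stand 8 mm ahead of it and the grasp point (between the pads) lies 11 mm behind it; z points along the fingers, y is the direction in which the jaws open and shut (so a half turn about z gives the same grasp; the last joint's range is limited). The gripper opens to 85 mm and grips with 20 to 120 N. Pads are 22 mm wide; open, the fingers measure 114 mm over their backs; the gripper's body (76 mm by 85 mm) begins 54 mm behind the grasp point. The pads swing forward as they close: fully open they stand 13 mm farther back than shut.
Start: joints at [-1.341, 0.263, -0.048, 1.259, 0, 1.415], TCP at [197.065, -486.614, 239.278] pointing down, gripper open.
Joint ranges: [-2.65, 2.65], [-0.89, 1.7], [-1.18, 1.37], [-2.13, 2.11], [-1.35, 1.29], [-3.14, 3.14]. Speed limits (rad/s): [1.89, 1.89, 2.57, 2.79, 3.14, 3.14].

## Interface

Orientations are given as [roll, pitch, yaw] about the fixed x, y, z axes, in that order (R = Rz(yaw) Ry(pitch) Rx(roll)).
In Python, from station import sensors, imaging, ctrl, outline_of gives the robot as it stands.
- The arm moves only by the tool drive_tool, never from a script. Its argument "steps" is text: rows parted by semicolons, each of 7 numbers parted by spaces: the shift along the tool's x, y, z in m, then the turn, a rotation vector about the tool's x, y, z in degrees, then the gripper's target within -1 to 1 (shut at 1, half-way at 0, fully open at -1). A call has exactly 8 rows; each row shifts and turns the pose as measured when the row begins, along the tool's axes as they then stand; what a row does not reach is not made up. A row lasts 1/12 s, in which the tool goes at most 41.7 mm and 7.16 degrees, less where a joint would pass 70% of its speed; a pose out of reach is approached as far as the arm can. A call with a gripper value outside its range is refused whole. The fingers move at their own pace and stop on an object; the grip force is fixed at half the most. Time passes only in rows, so rows that do not move let the fingers close, or fill a call up. It gives the time, the measured TCP pose, the force and the opening at its end, in the units of the state.
- sensors.sense(): the state, without advancing time (a new reading comes with each control period).
- imaging.grab_frame(name): name is "side" or "top" or "wrist"; returns the picture (400x640x3 uint8, red, green, blue); there is no depth.
- imaging.camera_model(name): a dict with "mtx" (3x3 intrinsics, pixels), "D" ([k1, k2, p1, p2, k3] as OpenCV has them; the pictures are not rectified), "R" (3x3) and "t" (3): a world point X has camera coordinates R X + t; the wrist camera has in their place "T_tool_cam" (4x4, takes a point from camera to tool coordinates, whose origin is the TCP and whose axes are the flange's). Camera axes: x right, y down, z forward; pixel columns grow to the right and rows downward; lengths in mm; the calibration is good to about 2 mm. A picture is of the moment at which its call begins: read the wrist's pose just before it. camera_model takes no time and is no camera call.
- ctrl.job_done(): hands the job in, once; it reports no verdict.
Trained networks look in the newest picture that a camera, given by its name, has taken for a name from the list of things; names that differ only in an ending like _2 or _b are one class to them, and where a whole thing is asked for, a point or a joint stands for the part that bears it (a point fixed in the world has none). Each returns a list of dicts, best first, with "score" (0 to 1); they miss things now and then, are a little off and sometimes report something else, mostly with a low value. They report only what shows in the picture. A call takes as long as a camera call.
- outline_of(name, camera): "mask" (400x640 bool, what is visible of it) and "extent" ([left, top, right, bottom] in pixels, round what is visible of it).
The state is a dict: "time": time; "joints": joint angles; "qvel": joint speeds; "joint_torque": joint torques, N m; "eef_pos": TCP position; "eef_rot": TCP orientation; "contact_force": force on the tool from outside, world axes, zero at the start; "moment": the same for the moment, N m; "gripper_width": finger opening in mm.
Only numpy, scipy, OpenCV 4.12 (cv2) and the standard library are available. Lean on these libraries where they do the work, as an engineer would, in place of code of your own. Each camera call takes 0.05 s, during which the arm holds its last target.

## Working session

There is one attempt and no reset: what is moved stays moved. The work goes in short steps, Python scripts to look and compute and a tool call to move; the robot and the scene stay as the last step left them, time stands still between calls to the robot, and variables do not carry over. Pictures are saved under pics/ and viewed, and the job is handed in when it is done.

Besides the shell and the picture viewer there is one more tool, called after "Call:" by a JSON object that holds its "fn" and its "kwargs", one argument or row to a line. drive_tool: Moves the arm, as the interface text tells. Its arguments: {"type":"object","properties":{"steps":{"type":"string"}},"required":["steps"]}

```bash
ls; mkdir -p pics
python3 - <<'E'
from station import sensors, imaging, ctrl, outline_of
import cv2
print(sensors.sense())
for n in ("side","top","wrist"):
    im=imaging.grab_frame(n); cv2.imwrite(f"pics/{n}0.png",im[:,:,::-1])
    m=imaging.camera_model(n); print(n,m)
E
```

```text
pics
{'time': 0.0, 'joints': array([-1.34131183e+00,  2.63496499e-01, -4.89621116e-02,  1.25941082e+00,
       -1.50468491e-05,  1.41552737e+00]), 'qvel': array([ 5.77585767e-05, -4.26268821e-04, -5.97669168e-04, -5.39622895e-04,
        1.84537422e-05, -8.74287680e-04]), 'joint_torque': array([ 2.01016319e-04, -6.37615085e+01,  3.84564579e+01,  1.37829728e-02,
       -5.82633675e-05, -4.03897127e-05]), 'eef_pos': array([ 196.98911574, -486.33347243,  238.82956009]), 'eef_rot': array([-3.14053013e+00, -1.51085748e-04,  3.84753383e-01]), 'contact_force': array([ 0.35276157, -0.04879502, -0.58469944]), 'moment': array([0.04407396, 0.05644275, 0.02461483]), 'gripper_width': 85.73733822651238}
side {'mtx': array([[499.77995117,   0.        , 322.23451484],
       [  0.        , 499.77995117, 196.9151826 ],
       [  0.        ,   0.        ,   1.        ]]), 'D': array([-0.01641995,  0.        ,  0.        ,  0.        ,  0.        ]), 'R': array([[ 0.81045251, -0.58563145,  0.01423165],
       [-0.4352678 , -0.61826866, -0.65443549],
       [ 0.39205698,  0.5241943 , -0.7559839 ]]), 't'
[... 415 characters left out ...]
9371835,  0.00757627, -0.98102793]]), 't': array([  30.35822226,  604.5012241 , 1633.89210587])}
wrist {'mtx': array([[317.70053121,   0.        , 317.3698646 ],
       [  0.        , 317.70053121, 200.38323657],
       [  0.        ,   0.        ,   1.        ]]), 'D': array([-0.05750337,  0.        ,  0.        ,  0.        ,  0.        ]), 'T_tool_cam': array([[ 5.08518016e-04, -9.60195453e-01, -2.79328541e-01,
         6.88475001e+01],
       [ 9.99999763e-01,  3.58350315e-04,  5.88667208e-04,
         1.01718033e+00],
       [-4.65138106e-04, -2.79328774e-01,  9.60195407e-01,
        -1.35698019e+02],
       [ 0.00000000e+00,  0.00000000e+00,  0.00000000e+00,
         1.00000000e+00]])}
```

View pics/side0.png

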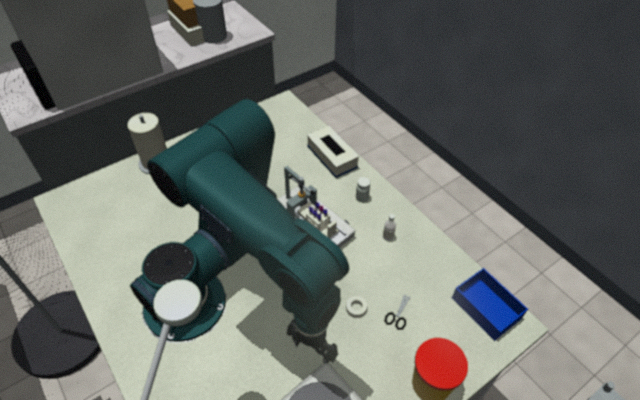

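View pics/top0.png

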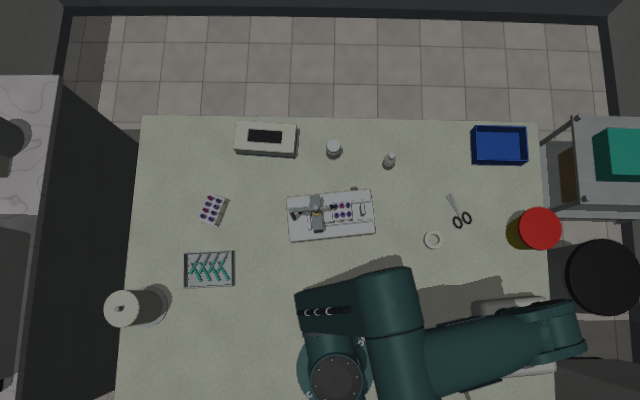

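View pics/wrist0.png

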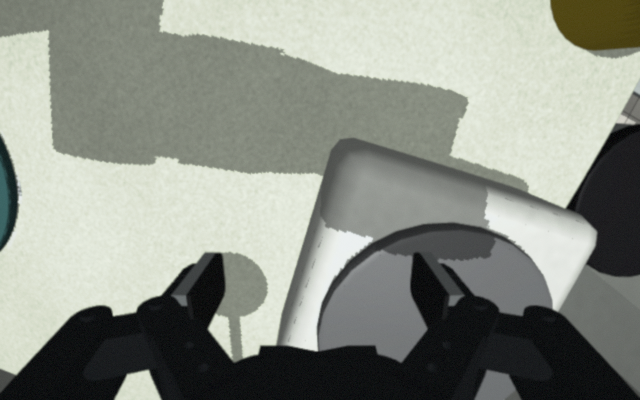

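Run:
```python
from station import sensors, imaging, ctrl, outline_of
import numpy as np
for cam in ("top","side"):
  for n in ("shaker","rack","tab","hub","steady_end","bar_a","clamp"):
    for r in outline_of(n,cam)[:3]:
        ys,xs=np.nonzero(r["mask"])
        print(cam,n,round(r["score"],2),np.round(r["extent"],1),len(xs),xs.mean().round(1) if len(xs) else None,ys.mean().round(1) if len(xs) else None)
print(sensors.sense()["time"])
```

```text
top shaker 0.8 [285.4 188.  374.3 241.6] 3221 327.9 215.4
top shaker 0.5 [421.4 229.8 445.1 251.1] 271 433.8 239.7
top rack 0.73 [322.3 200.2 365.6 223.1] 733 343.4 212.0
top tab 0.68 [321.7 200.8 364.  224.2] 650 344.1 212.1
top hub 0.65 [288.  194.8 334.4 232.3] 561 311.6 211.8
top steady_end 0.97 [291.  194.5 333.3 233.3] 633 312.4 211.5
top bar_a 0.74 [201.8 191.3 228.1 226.5] 565 213.0 209.9
top bar_a 0.64 [317.8 203.6 332.5 211. ] 48 326.3 206.6
top clamp 0.75 [293.6 196.  336.2 233.3] 499 313.0 212.4
side shaker 0.66 [279.  167.2 354.6 243.1] 1542 312.1 204.5
side shaker 0.15 [282.1 166.3 314.9 218.9] 790 297.9 190.9
side rack 0.9 [296.1 201.8 333.8 236.4] 755 318.4 217.9
side tab 0.72 [297.9 200.7 336.7 238.9] 777 318.8 217.9
side hub 0.93 [285.9 165.7 315.9 219.4] 710 298.1 190.3
side steady_end 0.86 [284.4 164.9 315.8 217.6] 835 297.6 190.6
side bar_a 0.73 [291.1 174.1 312.6 209.8] 139 301.6 188.4
side bar_a 0.72 [347.6 299.  368.4 320.3] 293 356.1 306.7
side bar_a 0.54 [282.6 164.5 317.1 217.7] 939 297.3 190.8
side clamp 0.79 [282.  165.  316.1 215.6] 742 298.3 190.4
0.85
```

```bash
cat > h.py <<'E'
from station import sensors, imaging, ctrl, outline_of
import numpy as np, cv2
from scipy.spatial.transform import Rotation as Ro
def cam(n, st=None):
    m=imaging.camera_model(n)
    if n=="wrist":
        s=st or sensors.sense()
        Rt=Ro.from_euler('xyz',s["eef_rot"]).as_matrix(); T=m["T_tool_cam"]
        Rwc=Rt@T[:3,:3]; p=Rt@T[:3,3]+s["eef_pos"]
        R=Rwc.T; t=-R@p
    else: R,t=m["R"],m["t"]
    return m["mtx"],m["D"],R,t
def proj(c,X):
    K,D,R,t=c
    return cv2.projectPoints(np.atleast_2d(np.array(X,float)),cv2.Rodrigues(R)[0],t,K,D)[0][:,0]
def back(c,uv,z):
    K,D,R,t=c
    n=cv2.undistortPoints(np.array(uv,float).reshape(-1,1,2),K,D)[:,0]
    d=np.c_[n,np.ones(len(n))]@R; o=-R.T@t
    return o+d*((z-o[2])/d[:,2])[:,None]
def shot(n,f,box=None,scale=1,draw=None):
    s=sensors.sense(); im=imaging.grab_frame(n); np.save(f"pics/{n}.npy",im)
    save(im,f,box,scale,draw); return s
def save(im,f,box=None,scale=1,draw=None):
    x0,y0,x1,y1=box or (0,0,640,400)
    o=cv2.resize(im[y0:y1,x0:x1,::-1],None,fx=scale,fy=scale,interpolation=cv2.INTER_CUBIC)
    o=np.ascontiguousarray(o)
    if draw is not None:
        for p in draw: cv2.circle(o,(int((p[0]-x0+.5)*scale),int((p[1]-y0+.5)*scale)),3,(0,255,0),1)
    cv2.imwrite(f"pics/{f}.png",o)
E
python3 - <<'E'
from h import *
im=cv2.imread("pics/top0.png")[:,:,::-1]; save(im,"topz",(275,175,385,250),7)
im=cv2.imread("pics/side0.png")[:,:,::-1]; save(im,"sidez",(270,155,365,250),6)
c=cam("top")
print(back(c,[(287,212),(372,189),(375,234),(290,241)],50))
E
```

```text
[[ 556.75742771  189.41232041   50.        ]
 [ 650.86931716 -125.94861768   50.        ]
 [ 481.53802711 -137.44023899   50.        ]
 [ 449.12098973  174.29818104   50.        ]]
```

View pics/topz.png

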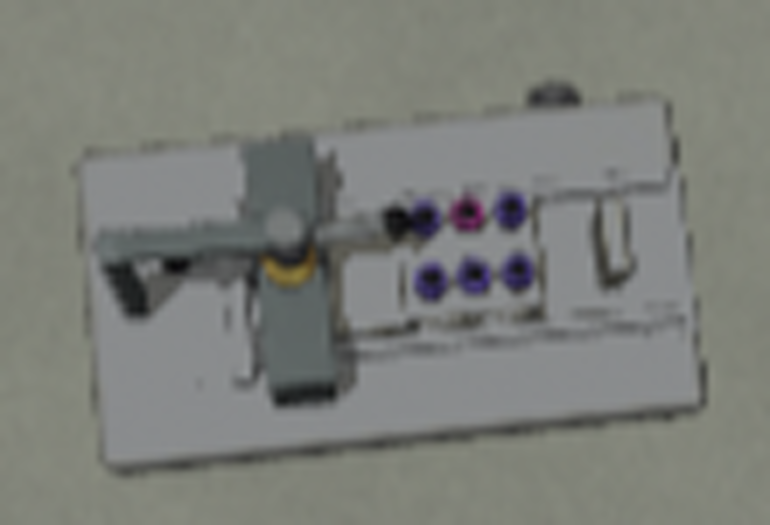

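View pics/sidez.png

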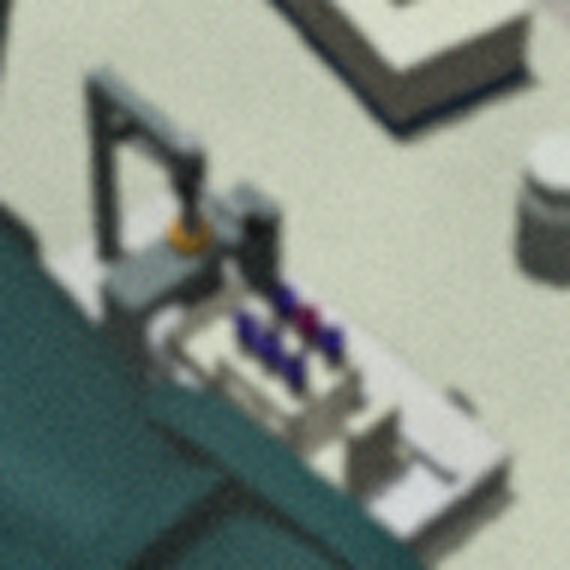

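Run:
```python
from h import *
c=cam("top")
q=lambda p:np.array(p)/7+[275,175]-0.5
d=back(c,q([(85,152),(665,100),(705,408),(108,468)]),50)
print(d.round(1)); print(d.mean(0))
ax=(d[0]+d[3]-d[1]-d[2]); print(np.arctan2(ax[1],ax[0]),[np.linalg.norm(d[i]-d[(i+1)%4]) for i in range(4)])
print("ball",back(c,q([(395,218)]),195),"armtop over hub",back(c,q([(288,225)]),225),"arm end",back(c,q([(98,243)]),225))
print("tab", back(c,q([(625,230)]),120))
```

```text
[[ 616.6  193.    50. ]
 [ 651.5 -116.6   50. ]
 [ 486.  -138.2   50. ]
 [ 447.8  174.5   50. ]]
[550.47553823  28.19316997  50.        ]
1.687845680570458 [np.float64(311.58074967407117), np.float64(166.85784151076115), np.float64(315.06315609928674), np.float64(169.77128834831518)]
ball [[557.42202198  27.08337473 195.        ]] armtop over hub [[547.42414198  77.982702   225.        ]] arm end [[536.81742575 168.11435448 225.        ]]
tab [[567.51756406 -90.26728916 120.        ]]
```

```bash
cat >> h.py <<'E'
def plan(tgt,yaw,n=8,g=1,s=None,nr=8):
    """rows toward tgt (mm world, tool down), yaw deg; n rows of motion"""
    s=s or sensors.sense(); p=s["eef_pos"].copy(); y=np.degrees(s["eef_rot"][2])
    dp=(np.array(tgt,float)-p)/n; dy=((yaw-y+180)%360-180)/n
    out=[]
    for i in range(n):
        a=np.radians(y+dy*i); tx=np.array([np.cos(a),np.sin(a)]); ty=np.array([np.sin(a),-np.cos(a)])
        out.append("%.4f %.4f %.4f 0 0 %.2f %g"%(dp[:2]@tx/1e3,dp[:2]@ty/1e3,-dp[2]/1e3,-dy,g))
    while len(out)%nr: out.append("0 0 0 0 0 0 %g"%g)
    for i in range(0,len(out),8): print(";".join(out[i:i+8]))
E
python3 -c "
from h import *
plan((555,10,350),96.7,16)"
```

```text
0.0324 -0.0204 -0.0069 0 0 -4.67 1;0.0339 -0.0177 -0.0069 0 0 -4.67 1;0.0353 -0.0149 -0.0069 0 0 -4.67 1;0.0364 -0.0119 -0.0069 0 0 -4.67 1;0.0372 -0.0089 -0.0069 0 0 -4.67 1;0.0378 -0.0059 -0.0069 0 0 -4.67 1;0.0382 -0.0028 -0.0069 0 0 -4.67 1;0.0383 0.0003 -0.0069 0 0 -4.67 1
0.0381 0.0034 -0.0069 0 0 -4.67 1;0.0377 0.0065 -0.0069 0 0 -4.67 1;0.0370 0.0096 -0.0069 0 0 -4.67 1;0.0361 0.0126 -0.0069 0 0 -4.67 1;0.0350 0.0155 -0.0069 0 0 -4.67 1;0.0336 0.0182 -0.0069 0 0 -4.67 1;0.0320 0.0209 -0.0069 0 0 -4.67 1;0.0302 0.0235 -0.0069 0 0 -4.67 1
```

Call:
{"fn": "drive_tool", "kwargs": {
  "steps": "0.032 -0.020 -0.010 0 0 -4.7 1;0.034 -0.018 -0.010 0 0 -4.7 1;0.035 -0.015 -0.010 0 0 -4.7 1;0.036 -0.012 -0.010 0 0 -4.7 1;0.037 -0.009 -0.010 0 0 -4.7 1;0.038 -0.006 -0.010 0 0 -4.7 1;0.038 -0.003 -0.010 0 0 -4.7 1;0.038 0 -0.010 0 0 -4.7 1"
}}

```text
time: 1.52
eef_pos: [374.2, -231.4, 320.1]
eef_rot: [-3.14, -0.001, 1.057]
contact_force: [1.4, -1.4, -0.0]
gripper_width: -0.6
```

```bash
python3 -c "
from h import *
plan((555,10,350),96.7,13)"
```

```text
0.0230 0.0030 -0.0023 0 0 -2.78 1;0.0228 0.0041 -0.0023 0 0 -2.78 1;0.0226 0.0052 -0.0023 0 0 -2.78 1;0.0223 0.0063 -0.0023 0 0 -2.78 1;0.0220 0.0074 -0.0023 0 0 -2.78 1;0.0216 0.0084 -0.0023 0 0 -2.78 1;0.0212 0.0095 -0.0023 0 0 -2.78 1;0.0207 0.0105 -0.0023 0 0 -2.78 1
0.0202 0.0115 -0.0023 0 0 -2.78 1;0.0196 0.0124 -0.0023 0 0 -2.78 1;0.0190 0.0134 -0.0023 0 0 -2.78 1;0.0183 0.0143 -0.0023 0 0 -2.78 1;0.0176 0.0151 -0.0023 0 0 -2.78 1;0 0 0 0 0 0 1;0 0 0 0 0 0 1;0 0 0 0 0 0 1
```

Call:
{"fn": "drive_tool", "kwargs": {
  "steps": "0.037 0.005 -0.004 0 0 -4.5 1;0.037 0.008 -0.004 0 0 -4.5 1;0.036 0.011 -0.004 0 0 -4.5 1;0.035 0.014 -0.004 0 0 -4.5 1;0.034 0.016 -0.004 0 0 -4.5 1;0.032 0.019 -0.004 0 0 -4.5 1;0.030 0.022 -0.004 0 0 -4.5 1;0.028 0.024 -0.003 0 0 -4.5 1"
}}

```text
time: 2.18
eef_pos: [559.5, 24.0, 356.4]
eef_rot: [3.137, 0.002, 1.719]
contact_force: [1.0, -0.8, 0.8]
gripper_width: -0.0
```

Run:
```python
from h import *
print(sensors.sense()["qvel"])
s=shot("wrist","w1"); np.save("pics/w1s.npy",np.r_[s["eef_pos"],s["eef_rot"]]); print(s)
```

```text
[ 0.75290358  0.55042442  0.91291973  0.35659325 -0.00422028 -0.23863958]
{'time': 2.1833, 'joints': array([-1.02389853e-01,  3.21970875e-01,  3.52661765e-01,  1.59628662e+00,
       -5.51892375e-04,  1.31997028e+00]), 'qvel': array([ 0.75290358,  0.55042442,  0.91291973,  0.35659325, -0.00422028,
       -0.23863958]), 'joint_torque': array([ -5.92602745, -78.56795311,  32.44149327,  -1.05543014,
         0.17648878,   0.63173113]), 'eef_pos': array([559.52581967,  23.98273621, 356.44524977]), 'eef_rot': array([3.13669177e+00, 1.82542006e-03, 1.71922661e+00]), 'contact_force': array([ 0.98951647, -0.82610157,  0.80679676]), 'moment': array([-0.06570335, -0.00986061, -0.04896005]), 'gripper_width': -0.004542859952136695}
```

View pics/w1.png

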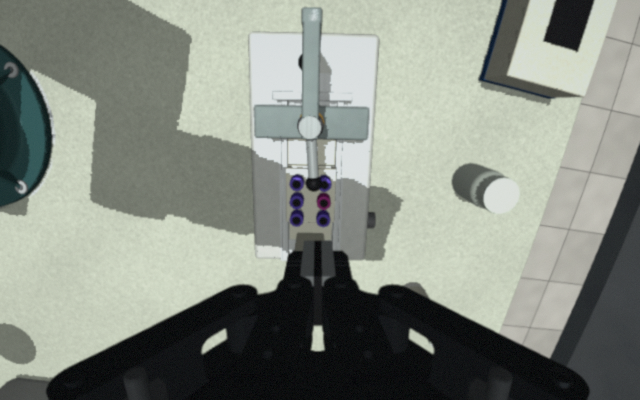

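```bash
python3 - <<'E'
from h import *
s=shot("wrist","w2",(220,0,420,270),3); s=shot("wrist","w2",(230,0,400,270),3);np.save("pics/w2s.npy",np.r_[s["eef_pos"],s["eef_rot"]]); print(s["eef_pos"],s["eef_rot"],s["qvel"],s["contact_force"])
E
cp pics/wrist.npy pics/w2.npy
```

```text
[560.89112388  25.73696531 355.27998807] [3.13747459e+00 7.25074083e-04 1.72241929e+00] [-0.07472381 -0.04855198 -0.07253873 -0.01532696 -0.02272543  0.02241631] [ 0.11585183 -0.42992371  0.68451218]
```

View pics/w2.png

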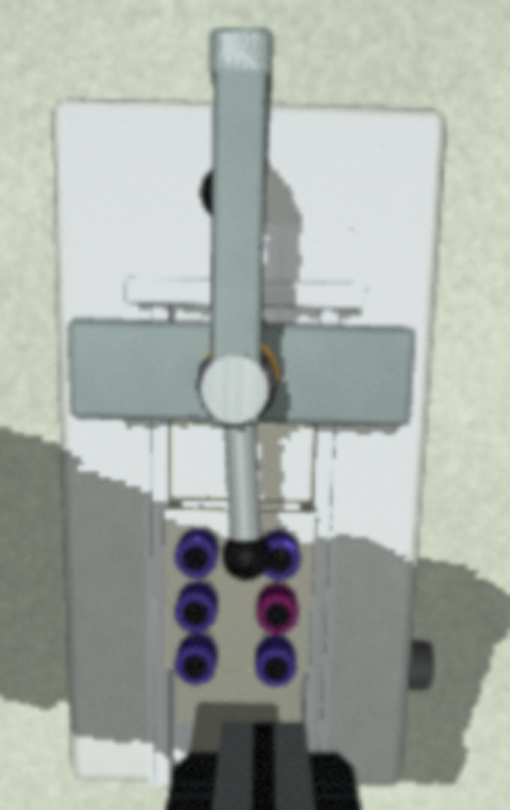

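Run:
```python
from h import *
a=np.load("pics/w2s.npy"); st={"eef_pos":a[:3],"eef_rot":a[3:]}
c=cam("wrist",st)
q=lambda p:np.array(p,float)/3+[230,0]-0.33
def s(n,p,z): 
    r=back(c,q(p),z); print(n,r[:,:2].round(1).tolist()); return r[:,:2]
d=s("deck",[(57,102),(440,112),(400,782),(75,775)],50)
print((d[0]+d[1])/2,(d[3]+d[2])/2, np.linalg.norm(d[0]-d[1]), np.linalg.norm(d[3]-d[2]),np.linalg.norm(d[0]-d[3]))
v=(d[0]+d[1]-d[2]-d[3]); print("yaw",np.degrees(np.arctan2(v[1],v[0])))
m=s("armmid",[(243,72),(239.5,300)],225); v=m[0]-m[1]; print("yaw",np.degrees(np.arctan2(v[1],v[0])))
b=s("beam",[(70,321),(414,329),(410,425),(70,415)],136); print(b.mean(0)); v=-(b[0]+b[3]-b[1]-b[2]); print(np.degrees(np.arctan2(v[1],v[0]))+90-0, np.linalg.norm(b[0]-b[1]),np.linalg.norm(b[1]-b[2]))
s("cap",[(235,388)],228)
s("ball_a",[(245,557)],195)
s("ball_b left edge",[(202,192)],195)
s("blockback?",[(170,500),(314,507)],80)
s("tab top front",[(197,705),(278,705)],120)
s("caps",[(197,553),(197,660),(276,660)],125)
```

```text
deck [[449.1, 172.8], [610.8, 193.5], [653.0, -117.0], [488.2, -138.1]]
[529.94538944 183.12560302] [ 570.62087619 -127.56895226] 162.9393137263972 166.18244832524724 313.32785545917284
yaw 97.45862526695387
armmid [[534.6, 155.5], [541.9, 99.8]]
yaw 97.48794249043053
beam [[480.6, 85.5], [603.4, 101.4], [608.5, 67.5], [484.0, 52.2]]
[544.09142293  76.6554426 ]
97.19008352002263 123.79845625634913 34.34583884328618
cap [[544.1, 76.9]]
ball_a [[554.4, 22.9]]
ball_b left edge [[526.0, 128.8]]
blockback? [[520.7, 15.6], [583.2, 22.0]]
tab top front [[545.3, -61.2], [578.9, -56.1]]
caps [[536.9, 4.8], [542.8, -39.5], [574.6, -34.7]]
```

```bash
cat >> h.py <<'E'
O=np.array([544.1,76.8]); YS=97.4
def rt(s=None):
    s=s or sensors.sense(); a=np.radians(YS); ex=np.array([np.cos(a),np.sin(a)]); ey=np.array([-np.sin(a),np.cos(a)])
    d=s["eef_pos"][:2]-O; return np.array([d@ex,d@ey,s["eef_pos"][2]])
def W(x,y,z):
    a=np.radians(YS); return np.r_[O+x*np.array([np.cos(a),np.sin(a)])+y*np.array([-np.sin(a),np.cos(a)]),z]
E
python3 -c "
from h import *
print(rt())
plan(W(-199,0,200),277.3,25)"
```

```text
[-54.52417809  -8.67209496 355.3175953 ]
-0.0058 -0.0005 0.0062 0 0 -7.15 1;-0.0057 -0.0012 0.0062 0 0 -7.15 1;-0.0055 -0.0019 0.0062 0 0 -7.15 1;-0.0052 -0.0025 0.0062 0 0 -7.15 1;-0.0048 -0.0032 0.0062 0 0 -7.15 1;-0.0044 -0.0037 0.0062 0 0 -7.15 1;-0.0039 -0.0043 0.0062 0 0 -7.15 1;-0.0034 -0.0047 0.0062 0 0 -7.15 1
-0.0027 -0.0051 0.0062 0 0 -7.15 1;-0.0021 -0.0054 0.0062 0 0 -7.15 1;-0.0014 -0.0056 0.0062 0 0 -7.15 1;-0.0007 -0.0057 0.0062 0 0 -7.15 1;0.0000 -0.0058 0.0062 0 0 -7.15 1;0.0008 -0.0057 0.0062 0 0 -7.15 1;0.0015 -0.0056 0.0062 0 0 -7.15 1;0.0021 -0.0054 0.0062 0 0 -7.15 1
0.0028 -0.0051 0.0062 0 0 -7.15 1;0.0034 -0.0047 0.0062 0 0 -7.15 1;0.0040 -0.0042 0.0062 0 0 -7.15 1;0.0045 -0.0037 0.0062 0 0 -7.15 1;0.0049 -0.0031 0.0062 0 0 -7.15 1;0.0052 -0.0025 0.0062 0 0 -7.15 1;0.0055 -0.0018 0.0062 0 0 -7.15 1;0.0057 -0.0011 0.0062 0 0 -7.15 1
0.0058 -0.0004 0.0062 0 0 -7.15 1;0 0 0 0 0 0 1;0 0 0 0 0 0 1;0 0 0 0 0 0 1;0 0 0 0 0 0 1;0 0 0 0 0 0 1;0 0 0 0 0 0 1;0 0 0 0 0 0 1
```

Call:
{"fn": "drive_tool", "kwargs": {
  "steps": "-0.012 0 0 0 0 -7.1 1;-0.012 -0.002 0 0 0 -7.1 1;-0.012 -0.004 0 0 0 -7.1 1;-0.011 -0.005 0 0 0 -7.1 1;-0.010 -0.007 0 0 0 -7.1 1;-0.010 -0.008 0 0 0 -7.1 1;-0.009 -0.009 0 0 0 -7.1 1;-0.007 -0.010 0 0 0 -7.1 1"
}}

```text
time: 3.0
eef_pos: [563.8, -82.6, 356.2]
eef_rot: [-3.141, 0.004, 2.716]
contact_force: [1.2, 1.4, 0.8]
gripper_width: -0.1
```

Call:
{"fn": "drive_tool", "kwargs": {
  "steps": "-0.006 -0.010 0.006 0 0 -7.1 1;-0.004 -0.011 0.006 0 0 -7.1 1;-0.002 -0.011 0.006 0 0 -7.1 1;-0.001 -0.011 0.006 0 0 -7.1 1;0 -0.011 0.006 0 0 -7.1 1;0 -0.004 0.006 0 0 -7.1 1;0 0 0.006 0 0 -7.1 1;0 0 0.006 0 0 -7.1 1"
}}

```text
time: 3.67
eef_pos: [560.9, -157.4, 308.7]
eef_rot: [-3.135, 0.001, -2.568]
contact_force: [0.1, -0.7, 0.7]
gripper_width: -0.0
```

```bash
python3 -c "
from h import *
print(rt(),sensors.sense()['joints'])
plan(W(-199,0,200),277.3,10)
s=shot('wrist','w3')
"
```

```text
[-234.41285284   13.49612525  308.70107389] [-0.41211568  0.35457871  0.2734316   1.48363581 -0.00270167 -0.98582539]
-0.0027 0.0026 0.0109 0 0 -6.44 1;-0.0030 0.0023 0.0109 0 0 -6.44 1;-0.0033 0.0019 0.0109 0 0 -6.44 1;-0.0035 0.0016 0.0109 0 0 -6.44 1;-0.0036 0.0012 0.0109 0 0 -6.44 1;-0.0037 0.0008 0.0109 0 0 -6.44 1;-0.0038 0.0003 0.0109 0 0 -6.44 1;-0.0038 -0.0001 0.0109 0 0 -6.44 1
-0.0038 -0.0005 0.0109 0 0 -6.44 1;-0.0037 -0.0009 0.0109 0 0 -6.44 1;0 0 0 0 0 0 1;0 0 0 0 0 0 1;0 0 0 0 0 0 1;0 0 0 0 0 0 1;0 0 0 0 0 0 1;0 0 0 0 0 0 1
```

View pics/w3.png

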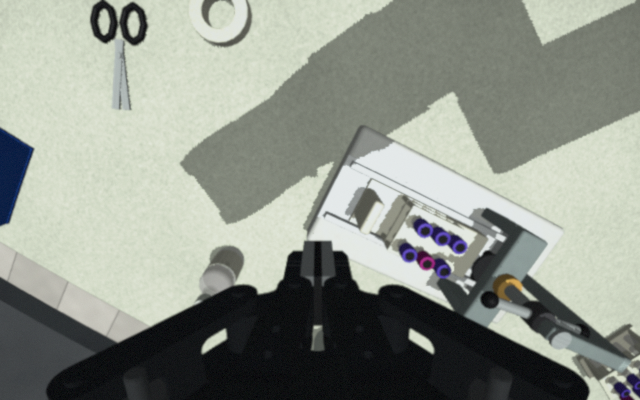

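Run:
```python
from h import *
im=np.load("pics/wrist.npy"); save(im,"w3z",(310,130,450,260),5)
c=cam("wrist")
print(sensors.sense()['eef_pos'])
```

```text
[ 560.60922933 -157.35105961  307.63986154]
```

View pics/w3z.png

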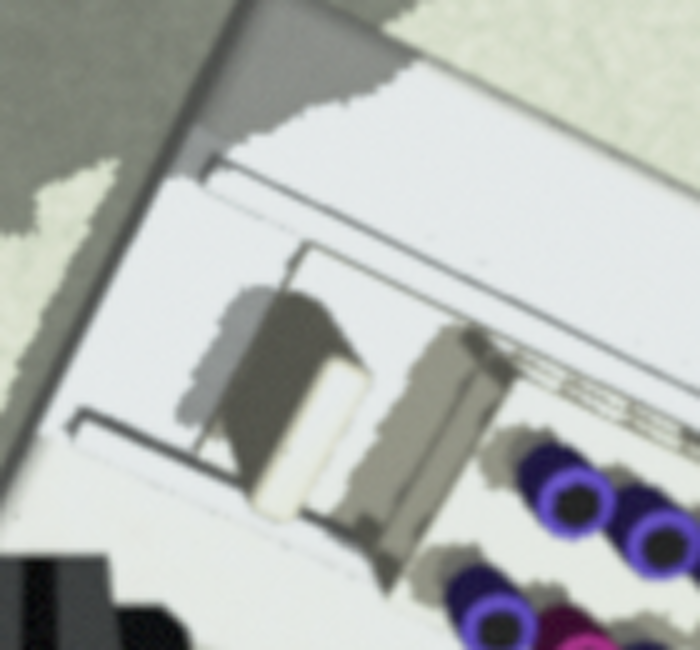

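Run:
```python
from h import *
c=cam("wrist")
P=back(c,np.array([(310,438),(325,358),(370,375),(290,520),(250,500),(208,170),(75,425)])/5+[310,130]-.4,120)
P[5:]=back(c,np.array([(208,168),(78,420)])/5+[310,130]-.4,64)
for p in P: print(p.round(1), rt({"eef_pos":p}).round(1))
plan(W(-203,0,200),277.3,10)
```

```text
[562.2 -88.3 120. ] [-166.1    3.3  120. ]
[546.  -96.3 120. ] [-171.9   20.4  120. ]
[543.7 -86.  120. ] [-161.4   21.4  120. ]
[580.  -80.7 120. ] [-160.8  -15.3  120. ]
[581.  -90.8 120. ] [-170.9  -15.   120. ]
[ 531.1 -130.5   64. ] [-203.9   39.6   64. ]
[ 601.5 -121.    64. ] [-203.5  -31.4   64. ]
-0.0026 0.0022 0.0108 0 0 -6.38 1;-0.0028 0.0019 0.0108 0 0 -6.38 1;-0.0030 0.0016 0.0108 0 0 -6.38 1;-0.0032 0.0012 0.0108 0 0 -6.38 1;-0.0033 0.0009 0.0108 0 0 -6.38 1;-0.0034 0.0005 0.0108 0 0 -6.38 1;-0.0034 0.0001 0.0108 0 0 -6.38 1;-0.0034 -0.0003 0.0108 0 0 -6.38 1
-0.0034 -0.0006 0.0108 0 0 -6.38 1;-0.0033 -0.0010 0.0108 0 0 -6.38 1;0 0 0 0 0 0 1;0 0 0 0 0 0 1;0 0 0 0 0 0 1;0 0 0 0 0 0 1;0 0 0 0 0 0 1;0 0 0 0 0 0 1
```

Call:
{"fn": "drive_tool", "kwargs": {
  "steps": "-0.003 0 0.011 0 0 -6.4 1;-0.003 0 0.011 0 0 -6.4 1;-0.003 0 0.011 0 0 -6.4 1;-0.003 0 0.011 0 0 -6.4 1;-0.003 0 0.011 0 0 -6.4 1;-0.003 0 0.011 0 0 -6.4 1;-0.003 0 0.011 0 0 -6.4 1;-0.003 0 0.011 0 0 -6.4 1"
}}

```text
time: 4.38
eef_pos: [569.2, -144.7, 220.4]
eef_rot: [-3.134, -0.007, -1.668]
contact_force: [0.4, -0.3, 0.7]
gripper_width: -0.2
```

```bash
python3 -c "
from h import *
print(rt())
plan(W(-201,3,140),277.3,5)
"
```

```text
[-222.89946032    3.64036625  220.37970339]
-0.0043 0.0009 0.0161 0 0 -2.57 1;-0.0043 0.0007 0.0161 0 0 -2.57 1;-0.0044 0.0005 0.0161 0 0 -2.57 1;-0.0044 0.0003 0.0161 0 0 -2.57 1;-0.0044 0.0001 0.0161 0 0 -2.57 1;0 0 0 0 0 0 1;0 0 0 0 0 0 1;0 0 0 0 0 0 1
```

Call:
{"fn": "drive_tool", "kwargs": {
  "steps": "-0.004 0.0006 0.016 0 0 -2.6 1;-0.004 0.0006 0.016 0 0 -2.6 1;-0.004 0.0005 0.016 0 0 -2.6 1;-0.004 0 0.016 0 0 -2.6 1;-0.003 0 0.016 0 0 -2 1;0 0 0.016 0 0 0 1;0 0 0.016 0 0 0 1;0 0 0 0 0 0 1"
}}

```text
time: 5.05
eef_pos: [562.7, -130.4, 105.0]
eef_rot: [-3.136, -0.009, -1.473]
contact_force: [0.1, 0.3, -0.7]
gripper_width: -0.2
```

```bash
python3 -c "
from h import *
s=shot('side','s2',(250,150,390,260),5)
s=shot('wrist','w4')
print(rt(),s['eef_rot'],s['contact_force'])
"
```

```text
[-208.39495738    6.95047877  107.63439289] [-3.13462634 -0.01012883 -1.47275993] [ 0.125911   -0.24374049  0.59846026]
```

View pics/s2.png

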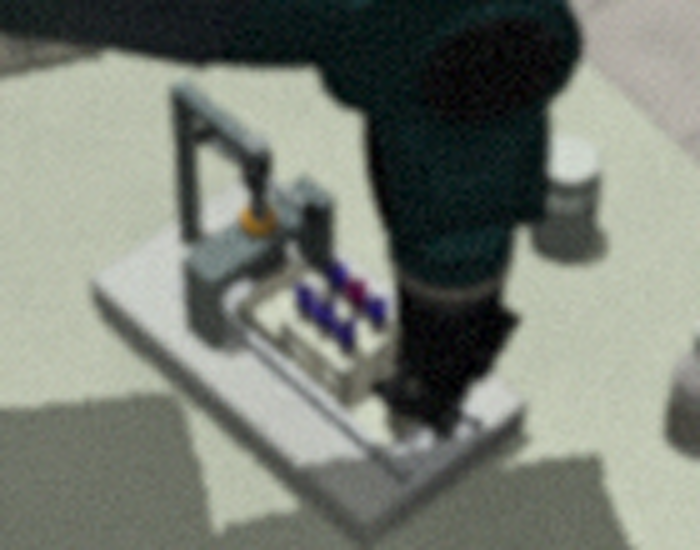

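View pics/w4.png

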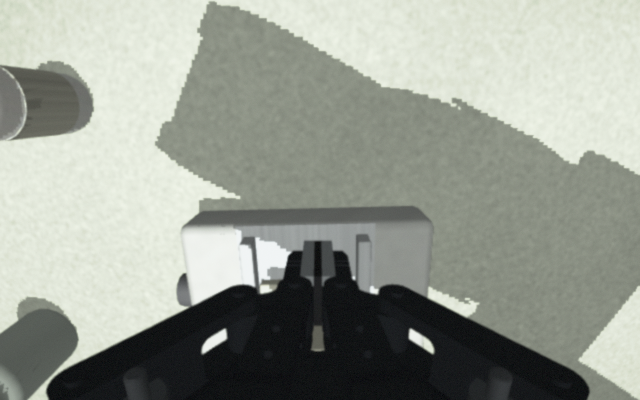

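Call:
{"fn": "drive_tool", "kwargs": {
  "steps": "0 -0.003 0.008 0 0 -1.7 1;0 -0.003 0.008 0 0 0 1;-0.006 0 0 0 0 0 1;-0.006 0 0 0 0 0 1;-0.006 0 0 0 0 0 1;-0.006 0 0 0 0 0 1;-0.006 0 0 0 0 0 1;-0.006 0 0 0 0 0 1"
}}

```text
time: 5.82
eef_pos: [567.6, -93.8, 97.1]
eef_rot: [-3.126, -0.015, -1.453]
contact_force: [0.5, -1.1, -0.7]
gripper_width: -0.1
```

```bash
python3 -c "
from h import *
s=sensors.sense()
print(rt(),s['eef_rot'],s['contact_force'])
"
```

```text
[-172.24720568   -1.34756438   97.1228895 ] [-3.12620571 -0.01532747 -1.45254719] [ 0.47154675 -1.08332557 -0.68007901]
```

Call:
{"fn": "drive_tool", "kwargs": {
  "steps": "-0.004 0 0 0 0 0 1;-0.004 0 0 0 0 0 1;-0.003 0 0 0 0 0 1;-0.003 0 0 0 0 0 1;-0.002 0 0 0 0 0 1;-0.002 0 0 0 0 0 1;-0.002 0 0 0 0 0 1;-0.002 0 0 0 0 0 1"
}}

```text
time: 6.48
eef_pos: [565.7, -71.1, 97.9]
eef_rot: [-3.125, -0.022, -1.453]
contact_force: [-0.1, -24.0, 5.5]
gripper_width: -0.4
```

```bash
python3 -c "
from h import *
s=sensors.sense()
print(rt(),s['eef_rot'],s['contact_force'])
"
```

```text
[-149.41805198   -2.42175171   97.87122207] [-3.12476084 -0.02167242 -1.45310687] [ -0.1371262  -24.03514754   5.46982522]
```

```bash
cat >> h.py <<'E'
def tilt(s=None):
    s=s or sensors.sense(); R=Ro.from_euler('xyz',s["eef_rot"]); L=Ro.from_euler('xyz',[np.pi,0,s["eef_rot"][2]])
    return (R.inv()*L).as_rotvec(degrees=True)
E
python3 -c "
from h import *
print(tilt())"
```

```text
[-0.96435416 -1.24170872  0.01045035]
```

Call:
{"fn": "drive_tool", "kwargs": {
  "steps": "0.002 0 0 0 0 0 1;0.004 0 0 0 0 0 1;0.006 0 0 0 0 0 1;0.008 0 0 0 0 0 1;0.005 0 -0.015 0 0 0 1;0 0 -0.020 0 0 0 1;0 0 -0.020 0 0 0 1;0 0 -0.020 0 0 0 1"
}}

```text
time: 7.15
eef_pos: [565.3, -97.7, 171.7]
eef_rot: [-3.132, -0.017, -1.454]
contact_force: [0.9, -0.1, 0.1]
gripper_width: 0.2
```

```bash
python3 -c "
from h import *
print(rt(),tilt(),sensors.sense()['contact_force'])
plan(W(-52,-33,250),190.8,13)"
```

```text
[-175.80611492    1.49009452  171.71948994] [-0.5547765  -0.97379618  0.00471463] [ 0.89925345 -0.07112909  0.07315242]
-0.0096 -0.0025 -0.0060 0 0 6.61 1;-0.0098 -0.0014 -0.0060 0 0 6.61 1;-0.0099 -0.0003 -0.0060 0 0 6.61 1;-0.0098 0.0009 -0.0060 0 0 6.61 1;-0.0097 0.0020 -0.0060 0 0 6.61 1;-0.0094 0.0031 -0.0060 0 0 6.61 1;-0.0090 0.0041 -0.0060 0 0 6.61 1;-0.0084 0.0052 -0.0060 0 0 6.61 1
-0.0078 0.0061 -0.0060 0 0 6.61 1;-0.0070 0.0069 -0.0060 0 0 6.61 1;-0.0062 0.0077 -0.0060 0 0 6.61 1;-0.0053 0.0084 -0.0060 0 0 6.61 1;-0.0043 0.0089 -0.0060 0 0 6.61 1;0 0 0 0 0 0 1;0 0 0 0 0 0 1;0 0 0 0 0 0 1
```

Call:
{"fn": "drive_tool", "kwargs": {
  "steps": "0 0 -0.015 -0.5 -1 6.6 1;0 0 -0.015 0 0 6.6 1;0 0 -0.015 0 0 6.6 1;0 0 -0.015 0 0 6.6 1;0 0 -0.015 0 0 6.6 1;0 0 -0.010 0 0 6.6 1;0 0 -0.010 0 0 6.6 1;0 0 0 0 0 6.6 1"
}}

```text
time: 7.82
eef_pos: [565.2, -102.5, 275.1]
eef_rot: [-3.141, 0.006, -2.417]
contact_force: [-1.0, -0.5, 0.3]
gripper_width: 0.3
```

```bash
python3 -c "
from h import *
s=shot('top','t5',(270,165,400,260),6)
s=shot('wrist','w5')
print(rt(s),np.degrees(s['eef_rot']),tilt(s)); np.save('pics/w5s.npy',np.r_[s['eef_pos'],s['eef_rot']])
plan(W(-52,-33,250),190.8,8)"
```

```text
[-180.57045262    2.29952074  274.27073838] [ 179.99057806    0.33349389 -138.99789389] [9.42191414e-03 3.33493885e-01 2.74205156e-05]
-0.0127 0.0107 0.0029 0 0 3.87 1;-0.0120 0.0116 0.0029 0 0 3.87 1;-0.0112 0.0124 0.0029 0 0 3.87 1;-0.0103 0.0131 0.0029 0 0 3.87 1;-0.0094 0.0138 0.0029 0 0 3.87 1;-0.0084 0.0144 0.0029 0 0 3.87 1;-0.0074 0.0149 0.0029 0 0 3.87 1;-0.0064 0.0154 0.0029 0 0 3.87 1
```

View pics/t5.png

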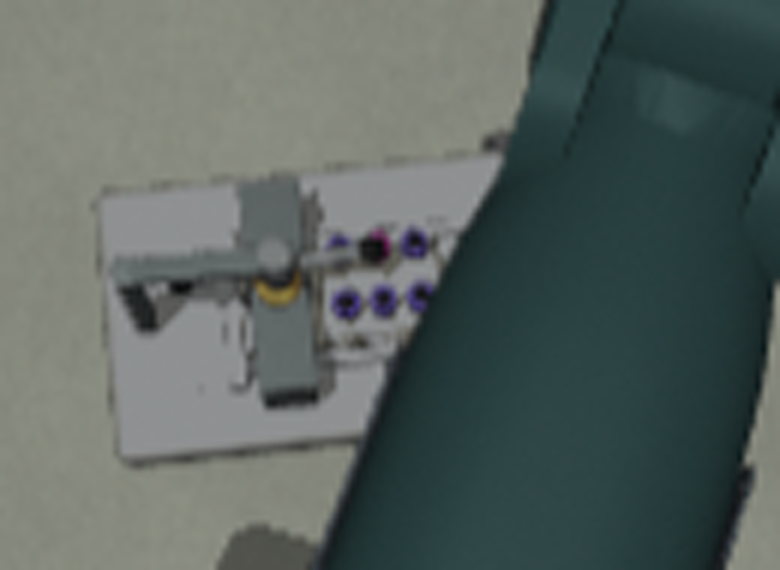

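View pics/w5.png

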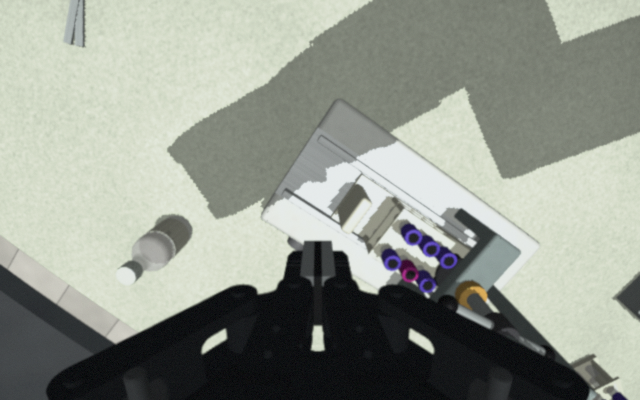

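Run:
```python
from h import *
im=np.load("pics/wrist.npy"); save(im,"w5z",(310,130,450,260),5)
```

```text
(no output)
```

View pics/w5z.png

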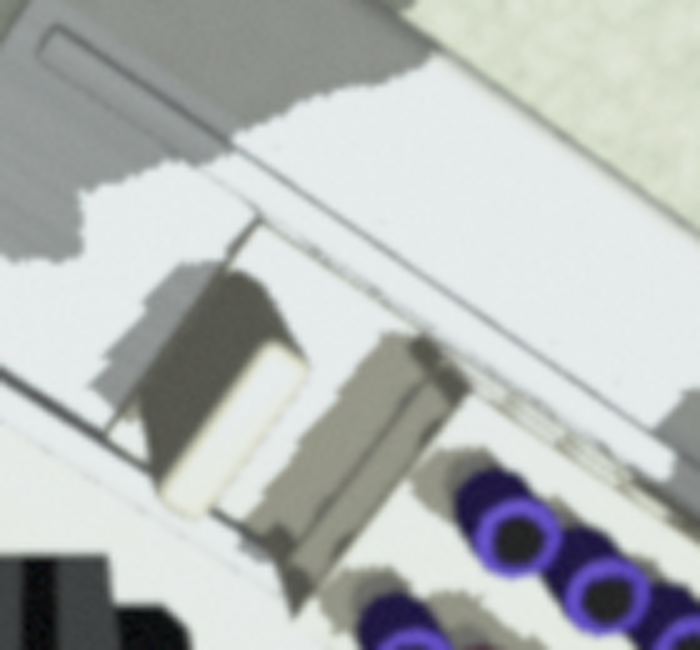

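Run:
```python
from h import *
a=np.load("pics/w5s.npy"); c=cam("wrist",{"eef_pos":a[:3],"eef_rot":a[3:]})
q=lambda p:np.array(p,float)/5+[310,130]-.4
for p,z in [((232,430),120),((268,345),120),((308,367),120),((198,518),120),((160,490),120),((45,38),64),((260,218),52),((107,435),52)]:
    P=back(c,[q(p)],z)[0]; print(z,rt({"eef_pos":P}).round(1))
```

```text
120 [-134.7    0.2  120. ]
120 [-139.    17.8  120. ]
120 [-130.1   18.5  120. ]
120 [-129.7  -18.4  120. ]
120 [-139.2  -17.7  120. ]
64 [-203.2   38.1   64. ]
52 [-138.9   30.7   52. ]
52 [-138.5  -32.2   52. ]
```

Call:
{"fn": "drive_tool", "kwargs": {
  "steps": "-0.013 0.011 0.003 0 0 3.9 1;-0.012 0.012 0.003 0 0 3.9 1;-0.011 0.012 0.003 0 0 3.9 1;-0.010 0.013 0.003 0 0 3.9 1;-0.009 0.014 0.003 0 0 3.9 1;-0.008 0.014 0.003 0 0 3.9 1;-0.007 0.015 0.003 0 0 3.9 1;-0.006 0.015 0.003 0 0 3.9 1"
}}

```text
time: 8.58
eef_pos: [580.5, 28.9, 245.4]
eef_rot: [3.135, -0.001, -2.945]
contact_force: [-0.7, -0.3, 0.4]
gripper_width: -0.3
```

```bash
python3 -c "
from h import *
s=shot('wrist','w6')
print(rt(s),np.degrees(s['eef_rot']),tilt(s)); np.save('pics/w6s.npy',np.r_[s['eef_pos'],s['eef_rot']])
s=sensors.sense();plan(W(-52,-33,193),190.8,6,s=s);print(s['contact_force'],s['moment'])"
```

```text
[-52.18369615 -29.89640719 245.44907972] [ 1.79626415e+02 -5.37769464e-02 -1.68746285e+02] [ 3.73584876e-01 -5.37767559e-02 -1.75320551e-04]
-0.0005 -0.0004 0.0086 0 0 0.04 1;-0.0005 -0.0004 0.0086 0 0 0.04 1;-0.0005 -0.0004 0.0086 0 0 0.04 1;-0.0005 -0.0004 0.0086 0 0 0.04 1;-0.0005 -0.0004 0.0086 0 0 0.04 1;-0.0005 -0.0004 0.0086 0 0 0.04 1;0 0 0 0 0 0 1;0 0 0 0 0 0 1
[-0.79769246  2.80947559 -1.1738569 ] [0.16039895 0.0567387  0.03603025]
```

View pics/w6.png

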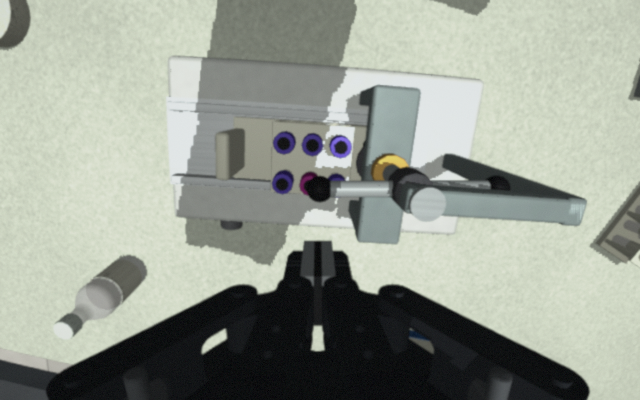

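Run:
```python
from h import *
a=np.load("pics/w6s.npy"); c=cam("wrist",{"eef_pos":a[:3],"eef_rot":a[3:]})
for p,z in [((319,188.5),195),((498,184),195),((428,204),230)]:
    P=back(c,[p],z)[0]; print(z,rt({"eef_pos":P}).round(1))
```

```text
195 [-54.1  -3.9 195. ]
195 [ 55.6   6.4 195. ]
230 [1.0e-01 4.0e-01 2.3e+02]
```

Call:
{"fn": "drive_tool", "kwargs": {
  "steps": "0 0 0.009 0 0 0 1;0 0 0.009 0 0 0 1;0 0 0.009 0 0 0 1;0 0 0.009 0 0 0 1;0 0 0.009 0 0 0 1;0 0 0.007 0 0 0 1;0 0 0 0 0 0 1;0 0 0 0 0 0 1"
}}

```text
time: 9.3
eef_pos: [578.2, 27.8, 183.8]
eef_rot: [3.132, -0.007, -2.923]
contact_force: [-0.3, 0.1, 0.2]
gripper_width: 0.0
```

```bash
python3 -c "
from h import *
s=sensors.sense()
print(rt(s),np.degrees(s['eef_rot']),tilt(s)); print(s['contact_force'],s['moment'])"
```

```text
[-52.9596183  -27.47109918 183.7587889 ] [ 179.45280947   -0.41318103 -167.48727779] [ 0.54718816 -0.41317789 -0.001973  ]
[-0.27942305  0.12735646  0.19129653] [-0.0255447  -0.01450767 -0.01663829]
```

```bash
cat >> h.py <<'E'
def stroke(phi1,n=8,off=19,r=54,z=190,s=None):
    s=s or sensors.sense(); p=s["eef_pos"]; y0=np.degrees(s["eef_rot"][2]); ph0=y0-YS+90
    ph0=(ph0-phi1+180)%360-180+phi1   # near phi1
    # start shaker-frame position
    x=rt(s); 
    u=lambda f:np.array([np.cos(np.radians(f)),np.sin(np.radians(f))])
    # current r/off in rotating frame
    r0=x[:2]@u(ph0); o0=-(x[:2]@u(ph0-90))
    print("phi(yaw)",round(ph0,1),"r",round(r0,1),"off",round(o0,1),"z",round(x[2],1),"tilt",tilt(s).round(2))
    P=[];
    for i in range(n+1):
        k=i/n; f=ph0+(phi1-ph0)*k; rr=r0+(r-r0)*min(1,k*2); oo=o0+(off-o0)*min(1,k*2)
        P.append((f,rr*u(f)-oo*u(f-90)))
    t=tilt(s); out=[]
    for i in range(n):
        f,a=P[i]; d=P[i+1][1]-a; tx=u(f-90); ty=-u(f)
        out.append("%.4f %.4f %.4f %.1f %.1f %.1f 1"%(d@tx/1e3,d@ty/1e3,(x[2]-z)/n/1e3,t[0]/2 if i==0 else 0,t[1]/2 if i==0 else 0,P[i][0]-P[i+1][0]))
    print(";".join(out))
def F(s=None,lever=54):
    s=s or sensors.sense(); ph=np.degrees(s["eef_rot"][2])-YS+90; a=np.radians(np.degrees(s["eef_rot"][2]))
    f=s["contact_force"]; t=np.array([np.cos(a),np.sin(a)])
    print("push N",round(-(f[:2]@t),2),"side",round(f[:2]@np.array([t[1],-t[0]]),2),"fz",round(f[2],2),"Mz",round(s["moment"][2],3))
E
python3 -c "
from h import *
stroke(140);F()"
```

```text
phi(yaw) 185.1 r 55.2 off 22.6 z 183.8 tilt [ 0.55 -0.41 -0.  ]
0.0064 -0.0016 -0.0008 0.3 -0.2 5.6 1;0.0064 -0.0015 -0.0008 0.0 0.0 5.6 1;0.0063 -0.0014 -0.0008 0.0 0.0 5.6 1;0.0063 -0.0013 -0.0008 0.0 0.0 5.6 1;0.0054 -0.0016 -0.0008 0.0 0.0 5.6 1;0.0054 -0.0016 -0.0008 0.0 0.0 5.6 1;0.0054 -0.0016 -0.0008 0.0 0.0 5.6 1;0.0054 -0.0016 -0.0008 0.0 0.0 5.6 1
push N -0.25 side 0.18 fz 0.19 Mz -0.017
```

Call:
{"fn": "drive_tool", "kwargs": {
  "steps": "0.006 -0.0015 -0.001 0.3 -0.2 5.6 1;0.006 -0.0015 -0.001 0 0 5.6 1;0.006 -0.0015 -0.001 0 0 5.6 1;0.006 -0.0015 -0.001 0 0 5.6 1;0.0055 -0.0015 -0.001 0 0 5.6 1;0.0055 -0.0015 -0.001 0 0 5.6 1;0.0055 -0.0015 0 0 0 5.6 1;0.0055 -0.0015 0 0 0 5.6 1"
}}

```text
time: 9.97
eef_pos: [532.8, 18.3, 191.7]
eef_rot: [3.14, -0.001, 2.552]
contact_force: [0.0, -1.2, -1.0]
gripper_width: -0.0
```

```bash
python3 -c "
from h import *
F();stroke(90)"
```

```text
push N 0.69 side -0.96 fz -1.03 Mz 0.046
phi(yaw) 138.8 r 54.9 off 23.2 z 191.7 tilt [ 0.09 -0.07 -0.  ]
0.0070 -0.0018 0.0002 0.0 -0.0 6.1 1;0.0069 -0.0017 0.0002 0.0 0.0 6.1 1;0.0069 -0.0016 0.0002 0.0 0.0 6.1 1;0.0069 -0.0015 0.0002 0.0 0.0 6.1 1;0.0058 -0.0017 0.0002 0.0 0.0 6.1 1;0.0058 -0.0017 0.0002 0.0 0.0 6.1 1;0.0058 -0.0017 0.0002 0.0 0.0 6.1 1;0.0058 -0.0017 0.0002 0.0 0.0 6.1 1
```

Call:
{"fn": "drive_tool", "kwargs": {
  "steps": "0.007 -0.002 0 0 0 6.1 1;0.007 -0.002 0 0 0 6.1 1;0.007 -0.0015 0 0 0 6.1 1;0.007 -0.0015 0 0 0 6.1 1;0.006 -0.0015 0 0 0 6.1 1;0.006 -0.0015 0 0 0 6.1 1;0.006 -0.0015 0 0 0 6.1 1;0.006 -0.0015 0 0 0 6.1 1"
}}

```text
time: 10.63
eef_pos: [493.0, 49.8, 195.0]
eef_rot: [3.136, 0.001, 1.662]
contact_force: [0.2, -0.6, -1.0]
gripper_width: -0.2
```

```bash
python3 -c "
from h import *
F();stroke(45)
s=shot('wrist','w7');np.save('pics/w7s.npy',np.r_[s['eef_pos'],s['eef_rot']])"
```

```text
push N 0.64 side 0.11 fz -1.01 Mz -0.027
phi(yaw) 87.8 r 53.4 off 22.2 z 195.0 tilt [0.31 0.08 0.  ]
0.0059 -0.0019 0.0006 0.2 0.0 5.4 1;0.0059 -0.0018 0.0006 0.0 0.0 5.4 1;0.0059 -0.0018 0.0006 0.0 0.0 5.4 1;0.0059 -0.0017 0.0006 0.0 0.0 5.4 1;0.0051 -0.0015 0.0006 0.0 0.0 5.4 1;0.0051 -0.0015 0.0006 0.0 0.0 5.4 1;0.0051 -0.0015 0.0006 0.0 0.0 5.4 1;0.0051 -0.0015 0.0006 0.0 0.0 5.4 1
```

View pics/w7.png

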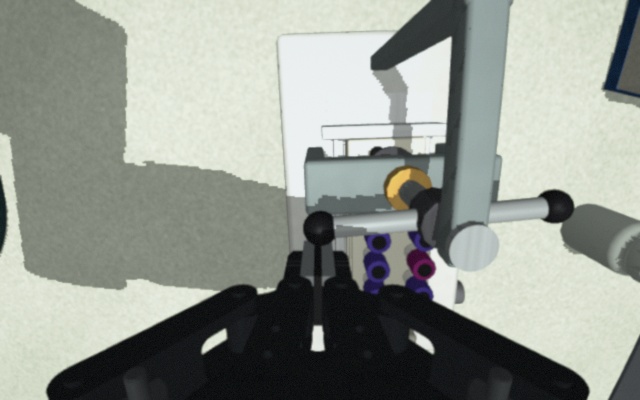

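Run:
```python
from h import *
a=np.load("pics/w7s.npy"); c=cam("wrist",{"eef_pos":a[:3],"eef_rot":a[3:]})
for p,z in [((319,228),195),((556,206),195),((474,246),230)]:
    P=rt({"eef_pos":back(c,[p],z)[0]}); print(z,P.round(1),np.degrees(np.arctan2(P[1],P[0])))
stroke(45,off=22,z=192)
```

```text
195 [ -3.5  54.3 195. ] 93.68148098738008
195 [  2.6 -56.1 195. ] -87.34483170866204
230 [1.1e+00 1.0e-01 2.3e+02] 5.278090741175542
phi(yaw) 87.3 r 53.5 off 21.9 z 195.1 tilt [0.31 0.05 0.  ]
0.0050 -0.0019 0.0004 0.2 0.0 5.3 1;0.0050 -0.0019 0.0004 0.0 0.0 5.3 1;0.0050 -0.0019 0.0004 0.0 0.0 5.3 1;0.0050 -0.0019 0.0004 0.0 0.0 5.3 1;0.0051 -0.0018 0.0004 0.0 0.0 5.3 1;0.0051 -0.0018 0.0004 0.0 0.0 5.3 1;0.0051 -0.0018 0.0004 0.0 0.0 5.3 1;0.0051 -0.0018 0.0004 0.0 0.0 5.3 1
```

Run:
```python
from h import *
stroke(36,off=16.5,z=192)
```

```text
phi(yaw) 87.3 r 53.5 off 21.9 z 195.1 tilt [0.31 0.05 0.  ]
0.0075 -0.0021 0.0004 0.2 0.0 6.4 1;0.0075 -0.0019 0.0004 0.0 0.0 6.4 1;0.0075 -0.0018 0.0004 0.0 0.0 6.4 1;0.0075 -0.0016 0.0004 0.0 0.0 6.4 1;0.0061 -0.0015 0.0004 0.0 0.0 6.4 1;0.0061 -0.0015 0.0004 0.0 0.0 6.4 1;0.0061 -0.0015 0.0004 0.0 0.0 6.4 1;0.0061 -0.0015 0.0004 0.0 0.0 6.4 1
```

Call:
{"fn": "drive_tool", "kwargs": {
  "steps": "0.0075 -0.002 0.0005 0.2 0 6.4 1;0.0075 -0.002 0.0005 0 0 6.4 1;0.0075 -0.002 0.0005 0 0 6.4 1;0.0075 -0.0015 0.0005 0 0 6.4 1;0.006 -0.0015 0.0005 0 0 6.4 1;0.006 -0.0015 0.0005 0 0 6.4 1;0.006 -0.0015 0 0 0 6.4 1;0.006 -0.0015 0 0 0 6.4 1"
}}

```text
time: 11.35
eef_pos: [495.2, 103.4, 194.5]
eef_rot: [3.137, -0.002, 0.75]
contact_force: [-0.7, 0.2, 0.0]
gripper_width: 0.1
```

```bash
python3 -c "
from h import *
F();stroke(23,n=4,off=16.5,z=192); print(sensors.sense()['joints'])
s=shot('wrist','w8');np.save('pics/w8s.npy',np.r_[s['eef_pos'],s['eef_rot']])"
```

```text
push N 0.37 side -0.59 fz 0.0 Mz -0.007
phi(yaw) 35.6 r 52.8 off 17.7 z 194.5 tilt [ 0.28 -0.11 -0.  ]
0.0036 -0.0015 0.0006 0.1 -0.1 3.1 1;0.0036 -0.0014 0.0006 0.0 0.0 3.1 1;0.0030 -0.0008 0.0006 0.0 0.0 3.1 1;0.0030 -0.0008 0.0006 0.0 0.0 3.1 1
[ 4.59227130e-02  2.45976662e-01 -1.96083269e-01  1.12411134e+00
 -2.42481933e-03  2.43718795e+00]
```

View pics/w8.png

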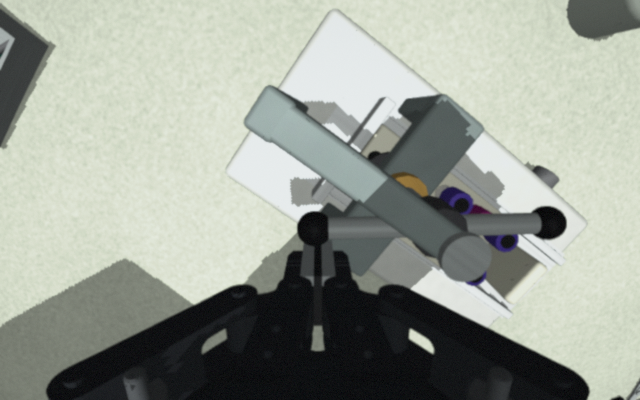

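Call:
{"fn": "drive_tool", "kwargs": {
  "steps": "0.0035 -0.0015 0 0.2 -0.1 3 1;0.0035 -0.0015 0 0 0 3 1;0.003 -0.001 0 0 0 3 1;-0.012 0 0 0 0 0 1;-0.010 0 -0.012 0 0 -6 1;0 0 -0.020 0 0 -7 1;0 0 -0.020 0 0 -7 1;0 0 -0.015 0 0 -7 1"
}}

```text
time: 12.07
eef_pos: [481.7, 98.3, 262.3]
eef_rot: [-3.141, 0.002, 1.091]
contact_force: [0.6, -0.1, 1.0]
gripper_width: -0.0
```

```bash
python3 -c "
from h import *
stroke(50)
s=shot('wrist','w9');np.save('pics/w9s.npy',np.r_[s['eef_pos'],s['eef_rot']])"
```

```text
phi(yaw) 55.1 r 65.3 off 9.8 z 262.3 tilt [-0.06  0.09 -0.  ]
-0.0016 0.0027 0.0090 -0.0 0.0 0.6 1;-0.0016 0.0027 0.0090 0.0 0.0 0.6 1;-0.0017 0.0026 0.0090 0.0 0.0 0.6 1;-0.0017 0.0026 0.0090 0.0 0.0 0.6 1;0.0006 -0.0002 0.0090 0.0 0.0 0.6 1;0.0006 -0.0002 0.0090 0.0 0.0 0.6 1;0.0006 -0.0002 0.0090 0.0 0.0 0.6 1;0.0006 -0.0002 0.0090 0.0 0.0 0.6 1
```

View pics/w9.png

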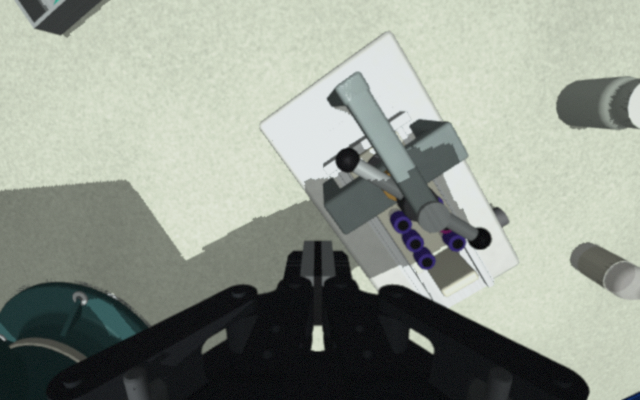

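Run:
```python
from h import *
a=np.load("pics/w9s.npy"); c=cam("wrist",{"eef_pos":a[:3],"eef_rot":a[3:]})
Q=[]
for p,z in [((347,160),195),((480,238),195),((435,218),230)]:
    P=rt({"eef_pos":back(c,[p],z)[0]});Q.append(P); print(z,P.round(1),np.degrees(np.arctan2(P[1],P[0])))
d=Q[0]-Q[1]; fb=np.degrees(np.arctan2(d[1],d[0]))+180; print("bar_b phi",fb)
u=lambda f:np.array([np.cos(np.radians(f)),np.sin(np.radians(f))])
g=54*u(fb)-28*u(fb-90); print(g)
plan(W(g[0],g[1],262),fb+7.4,22)
```

```text
195 [ 48.7  23.1 195. ] 25.384100998181825
195 [-50.2 -23.7 195. ] -154.7678465092647
230 [ -0.6  -0.3 230. ] -156.81007867889343
bar_b phi 205.3070162720406
[-36.84851133 -48.39614874]
0.0002 0.0057 0.0001 0 0 -6.80 1;-0.0004 0.0057 0.0001 0 0 -6.80 1;-0.0011 0.0056 0.0001 0 0 -6.80 1;-0.0018 0.0054 0.0001 0 0 -6.80 1;-0.0024 0.0052 0.0001 0 0 -6.80 1;-0.0030 0.0049 0.0001 0 0 -6.80 1;-0.0035 0.0045 0.0001 0 0 -6.80 1;-0.0040 0.0040 0.0001 0 0 -6.80 1
-0.0045 0.0035 0.0001 0 0 -6.80 1;-0.0049 0.0030 0.0001 0 0 -6.80 1;-0.0052 0.0024 0.0001 0 0 -6.80 1;-0.0054 0.0017 0.0001 0 0 -6.80 1;-0.0056 0.0011 0.0001 0 0 -6.80 1;-0.0057 0.0004 0.0001 0 0 -6.80 1;-0.0057 -0.0003 0.0001 0 0 -6.80 1;-0.0056 -0.0009 0.0001 0 0 -6.80 1
-0.0055 -0.0016 0.0001 0 0 -6.80 1;-0.0052 -0.0022 0.0001 0 0 -6.80 1;-0.0049 -0.0028 0.0001 0 0 -6.80 1;-0.0046 -0.0034 0.0001 0 0 -6.80 1;-0.0041 -0.0039 0.0001 0 0 -6.80 1;-0.0036 -0.0044 0.0001 0 0 -6.80 1;0 0 0 0 0 0 1;0 0 0 0 0 0 1
```

Call:
{"fn": "drive_tool", "kwargs": {
  "steps": "0 0.006 0 0 0 -6.8 1;0 0.006 0 0 0 -6.8 1;-0.001 0.0055 0 0 0 -6.8 1;-0.002 0.0055 0 0 0 -6.8 1;-0.0025 0.005 0 0 0 -6.8 1;-0.003 0.005 0 0 0 -6.8 1;-0.0035 0.0045 0 0 0 -6.8 1;-0.004 0.004 0 0 0 -6.8 1"
}}

```text
time: 12.78
eef_pos: [528.1, 75.9, 268.8]
eef_rot: [3.134, 0.005, 2.089]
contact_force: [-0.7, -0.0, 0.4]
gripper_width: 0.3
```

Call:
{"fn": "drive_tool", "kwargs": {
  "steps": "-0.0045 0.0035 0 0 0 -6.8 1;-0.005 0.003 0 0 0 -6.8 1;-0.005 0.0025 0 0 0 -6.8 1;-0.0055 0.0015 0 0 0 -6.8 1;-0.0055 0.001 0 0 0 -6.8 1;-0.0055 0.0005 0 0 0 -6.8 1;-0.0055 -0.0005 0 0 0 -6.8 1;-0.0055 -0.001 0 0 0 -6.8 1"
}}

```text
time: 13.45
eef_pos: [573.5, 54.8, 269.8]
eef_rot: [-3.141, 0.012, 3.089]
contact_force: [1.1, -0.1, 0.4]
gripper_width: 0.3
```

Run:
```python
from h import *
print(rt(),tilt())
plan(W(-36.8,-48.4,250),212.7,7)
```

```text
[-25.6119349  -26.28879561 269.84180781] [-2.26852901e-02  6.97988646e-01 -1.38180081e-04]
-0.0034 -0.0010 0.0028 0 0 -5.10 1;-0.0033 -0.0013 0.0028 0 0 -5.10 1;-0.0032 -0.0016 0.0028 0 0 -5.10 1;-0.0030 -0.0019 0.0028 0 0 -5.10 1;-0.0028 -0.0021 0.0028 0 0 -5.10 1;-0.0026 -0.0024 0.0028 0 0 -5.10 1;-0.0024 -0.0026 0.0028 0 0 -5.10 1;0 0 0 0 0 0 1
```

Call:
{"fn": "drive_tool", "kwargs": {
  "steps": "-0.0035 -0.001 0.003 0 0.5 -5 1;-0.0035 -0.0015 0.003 0 0 -5 1;-0.003 -0.0015 0.003 0 0 -5 1;-0.003 -0.002 0.003 0 0 -5 1;-0.003 -0.002 0.003 0 0 -5 1;-0.0025 -0.0025 0.002 0 0 -5 1;-0.0025 -0.0025 0 0 0 -5 1;0 0 0 0 0 0 1"
}}

```text
time: 14.12
eef_pos: [600.8, 42.2, 252.4]
eef_rot: [-3.137, 0.004, -2.505]
contact_force: [0.2, -0.7, -0.0]
gripper_width: -0.2
```

Run:
```python
from h import *
print(rt(),np.degrees(sensors.sense()['eef_rot'][2])-7.4+360);stroke(205.3,n=6,off=28);F()
```

```text
[-41.61881055 -51.74772564 252.41200647] 209.06472225440643
phi(yaw) 209.1 r 61.5 off 25.0 z 252.4 tilt [-0.26  0.23 -0.  ]
-0.0003 0.0022 0.0104 -0.1 0.1 0.6 1;-0.0004 0.0022 0.0104 0.0 0.0 0.6 1;-0.0004 0.0022 0.0104 0.0 0.0 0.6 1;0.0006 -0.0003 0.0104 0.0 0.0 0.6 1;0.0006 -0.0003 0.0104 0.0 0.0 0.6 1;0.0006 -0.0003 0.0104 0.0 0.0 0.6 1
push N -0.27 side -0.63 fz -0.01 Mz 0.054
```

Call:
{"fn": "drive_tool", "kwargs": {
  "steps": "-0.003 0.002 0.009 0 0 1.5 1;-0.003 0.002 0.009 0 0 1.5 1;0 0.002 0.009 0 0 0.5 1;0 0 0.009 0 0 0 1;0 0 0.009 0 0 0 1;0 0 0.008 0 0 0 1;0 0 0 0 0 0 1;0 0 0 0 0 0 1"
}}

```text
time: 14.78
eef_pos: [602.1, 50.9, 194.1]
eef_rot: [-3.137, 0.005, -2.583]
contact_force: [0.0, -0.7, 0.2]
gripper_width: -0.2
```

Run:
```python
from h import *
F();stroke(160,n=8,off=16)
```

```text
push N -0.34 side -0.61 fz 0.19 Mz -0.044
phi(yaw) 204.6 r 52.7 off 35.4 z 194.1 tilt [-0.25  0.29 -0.  ]
0.0102 -0.0030 0.0005 -0.1 0.1 5.6 1;0.0102 -0.0026 0.0005 0.0 0.0 5.6 1;0.0102 -0.0021 0.0005 0.0 0.0 5.6 1;0.0102 -0.0016 0.0005 0.0 0.0 5.6 1;0.0053 -0.0013 0.0005 0.0 0.0 5.6 1;0.0053 -0.0013 0.0005 0.0 0.0 5.6 1;0.0053 -0.0013 0.0005 0.0 0.0 5.6 1;0.0053 -0.0013 0.0005 0.0 0.0 5.6 1
```

Call:
{"fn": "drive_tool", "kwargs": {
  "steps": "0.010 -0.003 0.0005 0 0 5.6 1;0.010 -0.0025 0.0005 0 0 5.6 1;0.010 -0.002 0.0005 0 0 5.6 1;0.010 -0.0015 0.0005 0 0 5.6 1;0.0055 -0.0015 0 0 0 5.6 1;0.0055 -0.0015 0 0 0 5.6 1;0.0055 -0.0015 0 0 0 5.6 1;0.0055 -0.0015 0 0 0 5.6 1"
}}

```text
time: 15.45
eef_pos: [548.3, 19.7, 194.5]
eef_rot: [3.139, 0.014, 2.88]
contact_force: [1.3, 0.1, -0.7]
gripper_width: -0.3
```

Run:
```python
from h import *
F();stroke(145,n=8,off=16)
```

```text
push N 1.22 side 0.44 fz -0.68 Mz -0.007
phi(yaw) 157.6 r 54.1 off 18.8 z 194.5 tilt [0.12 0.79 0.  ]
0.0022 -0.0005 0.0006 0.1 0.4 1.6 1;0.0022 -0.0004 0.0006 0.0 0.0 1.6 1;0.0022 -0.0004 0.0006 0.0 0.0 1.6 1;0.0022 -0.0004 0.0006 0.0 0.0 1.6 1;0.0015 -0.0004 0.0006 0.0 0.0 1.6 1;0.0015 -0.0004 0.0006 0.0 0.0 1.6 1;0.0015 -0.0004 0.0006 0.0 0.0 1.6 1;0.0015 -0.0004 0.0006 0.0 0.0 1.6 1
```

Call:
{"fn": "drive_tool", "kwargs": {
  "steps": "0.0018 -0.0005 0 0 0.4 1.6 1;0.0018 -0.0005 0.0005 0 0 1.6 1;0.0018 -0.0005 0.0005 0 0 1.6 1;0.0018 -0.0005 0.0005 0 0 1.6 1;0.0018 -0.0005 0 0 0 1.6 1;0.0018 -0.0005 0 0 0 1.6 1;0.0018 -0.0005 0 0 0 1.6 1;0.0018 -0.0005 0 0 0 1.6 1"
}}

```text
time: 16.12
eef_pos: [534.5, 20.4, 197.3]
eef_rot: [3.135, 0.014, 2.633]
contact_force: [0.4, 1.1, -0.6]
gripper_width: -0.3
```

```bash
cat >> h.py <<'E'
def bar():
    s=sensors.sense(); ph=np.degrees(s["eef_rot"][2])-YS+90; u=lambda f:np.array([np.cos(np.radians(f)),np.sin(np.radians(f))])
    x=rt(s)[:2]; o=-(x@u(ph-90)); b=x+16*u(ph-90); print("yawphi %.1f r %.1f off %.1f bar %.1f z %.1f"%(ph,x@u(ph),o,np.degrees(np.arctan2(b[1],b[0]))%360,s["eef_pos"][2]),"tilt",tilt(s).round(1),"t",s["time"]); F(s)
E
python3 -c "
from h import *
bar()"
```

```text
yawphi 143.5 r 53.9 off 19.0 bar 146.7 z 197.3 tilt [0.4 0.8 0. ] t 16.1167
push N -0.23 side 1.15 fz -0.57 Mz 0.027
```

Call:
{"fn": "drive_tool", "kwargs": {
  "steps": "0.0017 -0.0005 0.001 0.3 0.6 1.7 1;0.0017 -0.0005 0.001 0 0 1.7 1;0.0017 -0.0005 0.001 0 0 1.7 1;0.0017 -0.0005 0.001 0 0 1.7 1;0.0017 -0.0005 0.001 0 0 1.7 1;0.0017 -0.0005 0.0005 0 0 1.7 1;0.0017 -0.0005 0 0 0 1.7 1;0.0017 -0.0005 0 0 0 1.7 1"
}}

```text
time: 16.78
eef_pos: [523.3, 24.3, 196.2]
eef_rot: [3.135, 0.011, 2.377]
contact_force: [-0.2, 0.0, -0.9]
gripper_width: -0.4
```

```bash
python3 -c "
from h import *
bar()"
```

```text
yawphi 128.8 r 52.3 off 21.4 bar 134.7 z 196.2 tilt [0.4 0.6 0. ] t 16.7833
push N -0.17 side -0.13 fz -0.87 Mz -0.06
```

Call:
{"fn": "drive_tool", "kwargs": {
  "steps": "0.0022 -0.0005 0.001 0.4 0.5 1.6 1;0.0022 -0.0005 0.001 0 0 1.6 1;0.0022 -0.0005 0.001 0 0 1.6 1;0.0022 -0.0005 0.001 0 0 1.6 1;0.0019 -0.0005 0.001 0 0 1.6 1;0.0019 -0.0005 0.001 0 0 1.6 1;0.0019 -0.0005 0.0005 0 0 1.6 1;0.0019 -0.0005 0 0 0 1.6 1"
}}

```text
time: 17.45
eef_pos: [511.6, 33.4, 194.0]
eef_rot: [3.135, 0.009, 2.135]
contact_force: [-0.2, -1.5, -0.1]
gripper_width: -0.5
```

```bash
python3 -c "
from h import *
bar()"
```

```text
yawphi 114.9 r 50.7 off 19.3 bar 118.7 z 194.0 tilt [0.4 0.5 0. ] t 17.45
push N 1.16 side -0.91 fz -0.13 Mz -0.001
```

Call:
{"fn": "drive_tool", "kwargs": {
  "steps": "0.0018 -0.0008 0.0005 0.4 0.4 1.6 1;0.0018 -0.0008 0.0005 0 0 1.6 1;0.0018 -0.0008 0.0005 0 0 1.6 1;0.0018 -0.0008 0.0005 0 0 1.6 1;0.0018 -0.0008 0.0005 0 0 1.6 1;0.0018 -0.0008 0.0005 0 0 1.6 1;0.0018 -0.0008 0 0 0 1.6 1;0.0018 -0.0008 0 0 0 1.6 1"
}}

```text
time: 18.12
eef_pos: [501.4, 43.1, 195.1]
eef_rot: [3.135, 0.006, 1.894]
contact_force: [1.3, -0.7, -1.4]
gripper_width: 0.4
```

```bash
python3 -c "
from h import *
bar()"
```

```text
yawphi 101.1 r 51.2 off 18.4 bar 103.8 z 195.1 tilt [0.4 0.3 0. ] t 18.1167
push N 1.05 side 0.98 fz -1.36 Mz -0.011
```

Call:
{"fn": "drive_tool", "kwargs": {
  "steps": "0.0018 -0.0008 0.0007 0.4 0.3 1.6 1;0.0018 -0.0008 0.0007 0 0 1.6 1;0.0018 -0.0008 0.0007 0 0 1.6 1;0.0018 -0.0008 0.0007 0 0 1.6 1;0.0018 -0.0008 0.0007 0 0 1.6 1;0.0018 -0.0008 0.0007 0 0 1.6 1;0.0018 -0.0008 0 0 0 1.6 1;0.0018 -0.0008 0 0 0 1.6 1"
}}

```text
time: 18.78
eef_pos: [494.0, 55.5, 195.2]
eef_rot: [3.134, 0.004, 1.653]
contact_force: [1.1, -0.5, -0.2]
gripper_width: 0.1
```

```bash
python3 -c "
from h import *
bar()"
```

```text
yawphi 87.3 r 51.7 off 17.1 bar 88.5 z 195.2 tilt [0.5 0.2 0. ] t 18.7833
push N 0.55 side 1.02 fz -0.15 Mz 0.031
```

Call:
{"fn": "drive_tool", "kwargs": {
  "steps": "0.0017 -0.0008 0.0008 0.5 0.2 1.7 1;0.0017 -0.0008 0.0008 0 0 1.7 1;0.0017 -0.0008 0.0008 0 0 1.7 1;0.0017 -0.0008 0.0008 0 0 1.7 1;0.0017 -0.0008 0.0008 0 0 1.7 1;0.0017 -0.0008 0.0008 0 0 1.7 1;0.0017 -0.0008 0 0 0 1.7 1;0.0017 -0.0008 0 0 0 1.7 1"
}}

```text
time: 19.45
eef_pos: [489.7, 69.1, 194.6]
eef_rot: [3.134, 0.001, 1.397]
contact_force: [0.1, -0.9, 0.1]
gripper_width: -0.1
```

```bash
python3 -c "
from h import *
bar()"
```

```text
yawphi 72.6 r 52.2 off 17.0 bar 73.7 z 194.6 tilt [0.4 0.  0. ] t 19.45
push N 0.86 side 0.21 fz 0.06 Mz -0.036
```

Call:
{"fn": "drive_tool", "kwargs": {
  "steps": "0.0017 -0.0007 0.0008 0.4 0 1.7 1;0.0017 -0.0007 0.0008 0 0 1.7 1;0.0017 -0.0007 0.0008 0 0 1.7 1;0.0017 -0.0007 0.0008 0 0 1.7 1;0.0017 -0.0007 0.0008 0 0 1.7 1;0.0017 -0.0007 0.0008 0 0 1.7 1;0.0017 -0.0007 0 0 0 1.7 1;0.0017 -0.0007 0 0 0 1.7 1"
}}

```text
time: 20.12
eef_pos: [489.6, 83.8, 193.9]
eef_rot: [3.135, -0.001, 1.141]
contact_force: [-0.4, -0.5, -1.1]
gripper_width: -0.5
```

```bash
python3 -c "
from h import *
bar()"
```

```text
yawphi 58.0 r 52.5 off 16.4 bar 58.4 z 193.9 tilt [ 0.4 -0.1 -0. ] t 20.1167
push N 0.61 side -0.2 fz -1.14 Mz -0.035
```

Call:
{"fn": "drive_tool", "kwargs": {
  "steps": "0.0017 -0.0007 0.0006 0.4 0 1.7 1;0.0017 -0.0007 0.0006 0 0 1.7 1;0.0017 -0.0007 0.0006 0 0 1.7 1;0.0017 -0.0007 0.0006 0 0 1.7 1;0.0017 -0.0007 0.0006 0 0 1.7 1;0.0017 -0.0007 0.0006 0 0 1.7 1;0.0017 -0.0007 0 0 0 1.7 1;0.0017 -0.0007 0 0 0 1.7 1"
}}

```text
time: 20.78
eef_pos: [493.1, 98.5, 194.3]
eef_rot: [3.136, -0.004, 0.885]
contact_force: [0.0, -0.0, -0.9]
gripper_width: -0.3
```

```bash
python3 -c "
from h import *
bar()"
```

```text
yawphi 43.3 r 53.2 off 15.5 bar 42.8 z 194.3 tilt [ 0.3 -0.2 -0. ] t 20.7833
push N -0.0 side 0.04 fz -0.86 Mz 0.025
```

Call:
{"fn": "drive_tool", "kwargs": {
  "steps": "0.0018 -0.0006 0.0005 0.3 -0.2 1.8 1;0.0018 -0.0006 0.0005 0 0 1.8 1;0.0018 -0.0006 0.0005 0 0 1.8 1;0.0018 -0.0006 0.0005 0 0 1.8 1;0.0018 -0.0006 0.0005 0 0 1.8 1;0.0018 -0.0006 0.0005 0 0 1.8 1;0.0018 -0.0006 0 0 0 1.8 1;0.0018 -0.0006 0 0 0 1.8 1"
}}

```text
time: 21.45
eef_pos: [501.1, 112.4, 195.0]
eef_rot: [3.139, -0.004, 0.615]
contact_force: [0.2, -2.3, -1.1]
gripper_width: -0.4
```

```bash
python3 -c "
from h import *
bar()"
```

```text
yawphi 27.9 r 53.9 off 14.6 bar 26.3 z 195.0 tilt [ 0.2 -0.2 -0. ] t 21.45
push N 1.18 side 1.96 fz -1.06 Mz -0.015
```

Call:
{"fn": "drive_tool", "kwargs": {
  "steps": "-0.008 0 0 0 0 0 1;-0.012 0 0 0 0 0 1;-0.006 0 -0.012 0 0 -6 1;0 0 -0.020 0 0 -7 1;0 0 -0.020 0 0 -7 1;0 0 -0.018 0 0 -7 1;0 0.006 0 0 0 -7 1;0 0.006 0 0 0 -7 1"
}}

```text
time: 22.12
eef_pos: [482.7, 88.5, 270.1]
eef_rot: [3.136, -0.001, 1.348]
contact_force: [-0.2, -0.3, -0.6]
gripper_width: -0.0
```

```bash
python3 -c "
from h import *
s=shot('wrist','w10');np.save('pics/w10s.npy',np.r_[s['eef_pos'],s['eef_rot']])
print(rt(),tilt(),np.degrees(s['eef_rot'][2]))"
```

```text
[ 19.03941868  58.52600987 270.2266422 ] [ 3.83314858e-01 -6.07722057e-02 -2.03287037e-04] 77.21794678839512
```

View pics/w10.png

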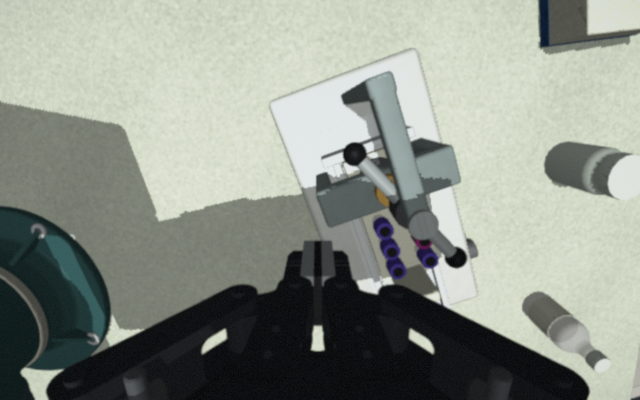

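Run:
```python
from h import *
a=np.load("pics/w10s.npy"); c=cam("wrist",{"eef_pos":a[:3],"eef_rot":a[3:]})
Q=[]
for p,z in [((354.5,154),195),((456,257),195),((425,225),230)]:
    P=rt({"eef_pos":back(c,[p],z)[0]});Q.append(P); print(z,P.round(1),np.degrees(np.arctan2(P[1],P[0])))
d=Q[0]-Q[1]; fb=np.degrees(np.arctan2(d[1],d[0]))+180; print("bar phi",fb)
u=lambda f:np.array([np.cos(np.radians(f)),np.sin(np.radians(f))])
g=54*u(fb)-33*u(fb-90); print(g)
plan(W(g[0],g[1],262),fb+7.4,20)
```

```text
195 [ 48.4  23.1 195. ] 25.535434836089035
195 [-49.7 -24.  195. ] -154.2567666006588
230 [-1.0e-01 -8.0e-01  2.3e+02] -96.72768126054837
bar phi 205.6408468465229
[-34.40226726 -53.11764309]
-0.0006 0.0062 0.0004 0 0 -6.76 1;-0.0014 0.0060 0.0004 0 0 -6.76 1;-0.0021 0.0058 0.0004 0 0 -6.76 1;-0.0027 0.0056 0.0004 0 0 -6.76 1;-0.0034 0.0052 0.0004 0 0 -6.76 1;-0.0040 0.0048 0.0004 0 0 -6.76 1;-0.0045 0.0043 0.0004 0 0 -6.76 1;-0.0050 0.0037 0.0004 0 0 -6.76 1
-0.0054 0.0031 0.0004 0 0 -6.76 1;-0.0057 0.0024 0.0004 0 0 -6.76 1;-0.0059 0.0017 0.0004 0 0 -6.76 1;-0.0061 0.0010 0.0004 0 0 -6.76 1;-0.0062 0.0003 0.0004 0 0 -6.76 1;-0.0062 -0.0004 0.0004 0 0 -6.76 1;-0.0061 -0.0011 0.0004 0 0 -6.76 1;-0.0059 -0.0019 0.0004 0 0 -6.76 1
-0.0056 -0.0025 0.0004 0 0 -6.76 1;-0.0053 -0.0032 0.0004 0 0 -6.76 1;-0.0049 -0.0038 0.0004 0 0 -6.76 1;-0.0044 -0.0043 0.0004 0 0 -6.76 1;0 0 0 0 0 0 1;0 0 0 0 0 0 1;0 0 0 0 0 0 1;0 0 0 0 0 0 1
```

Call:
{"fn": "drive_tool", "kwargs": {
  "steps": "-0.0005 0.006 0 0.3 0 -6.8 1;-0.0015 0.006 0 0 0 -6.8 1;-0.002 0.006 0 0 0 -6.8 1;-0.0025 0.0055 0 0 0 -6.8 1;-0.0035 0.005 0 0 0 -6.8 1;-0.004 0.005 0 0 0 -6.8 1;-0.0045 0.0045 0 0 0 -6.8 1;-0.005 0.0035 0 0 0 -6.8 1"
}}

```text
time: 22.83
eef_pos: [525.0, 68.6, 271.6]
eef_rot: [3.14, 0.001, 2.314]
contact_force: [-0.6, 0.3, -0.5]
gripper_width: 0.0
```

Call:
{"fn": "drive_tool", "kwargs": {
  "steps": "-0.0055 0.003 0 0 0 -6.8 1;-0.0055 0.0025 0 0 0 -6.8 1;-0.006 0.0015 0 0 0 -6.8 1;-0.006 0.001 0 0 0 -6.8 1;-0.006 0.0005 0 0 0 -6.8 1;-0.006 -0.0005 0 0 0 -6.8 1;-0.006 -0.001 0 0 0 -6.8 1;-0.006 -0.002 0 0 0 -6.8 1"
}}

```text
time: 23.5
eef_pos: [566.7, 50.0, 272.2]
eef_rot: [3.142, 0.0, -2.995]
contact_force: [-0.6, 0.1, -0.4]
gripper_width: -0.1
```

Run:
```python
from h import *
print(rt(),tilt())
plan(W(-34.4,-53.1,250),213,4)
```

```text
[-29.52560501 -18.97229587 272.22110019] [1.20634964e-03 5.16136213e-03 5.43356548e-08]
-0.0085 -0.0014 0.0056 0 0 -6.15 1;-0.0083 -0.0023 0.0056 0 0 -6.15 1;-0.0080 -0.0031 0.0056 0 0 -6.15 1;-0.0076 -0.0040 0.0056 0 0 -6.15 1;0 0 0 0 0 0 1;0 0 0 0 0 0 1;0 0 0 0 0 0 1;0 0 0 0 0 0 1
```

Call:
{"fn": "drive_tool", "kwargs": {
  "steps": "-0.0085 -0.001 0.005 0 0 -6 1;-0.0085 -0.002 0.005 0 0 -6 1;-0.008 -0.003 0.005 0 0 -6 1;-0.0075 -0.003 0.004 0 0 -4 1;0 0 0 0 0 0 1;0 0 0.008 0 0 0 1;0 0 0.008 0 0 0 1;0 0 0 0 0 0 1"
}}

```text
time: 24.17
eef_pos: [596.5, 47.6, 236.1]
eef_rot: [3.141, -0.001, -2.61]
contact_force: [-0.8, -0.1, -0.3]
gripper_width: -0.0
```

Run:
```python
from h import *
print(rt(),tilt()); stroke(205.6,n=6,off=30,z=192)
```

```text
[-35.72397716 -48.22358673 236.10433367] [ 8.41992962e-03 -4.42813922e-02 -3.25369711e-06]
phi(yaw) 203.0 r 51.7 off 30.4 z 236.1 tilt [ 0.01 -0.04 -0.  ]
-0.0003 -0.0005 0.0074 0.0 -0.0 -0.4 1;-0.0003 -0.0005 0.0074 0.0 0.0 -0.4 1;-0.0003 -0.0005 0.0074 0.0 0.0 -0.4 1;-0.0004 0.0002 0.0074 0.0 0.0 -0.4 1;-0.0004 0.0002 0.0074 0.0 0.0 -0.4 1;-0.0004 0.0002 0.0074 0.0 0.0 -0.4 1
```

Call:
{"fn": "drive_tool", "kwargs": {
  "steps": "0 0 0.008 0 0 0 1;0 0 0.008 0 0 0 1;0 0 0.008 0 0 0 1;0 0 0.008 0 0 0 1;0 0 0.007 0 0 0 1;0 0 0 0 0 0 1;0.002 0 0 0 0 0 1;0.002 0 0 0 0 0 1"
}}

```text
time: 24.83
eef_pos: [591.0, 45.6, 192.3]
eef_rot: [3.141, -0.002, -2.615]
contact_force: [0.6, 0.0, -0.4]
gripper_width: 0.2
```

Run:
```python
from h import *
bar()
```

```text
yawphi -157.3 r 50.5 off 24.9 bar 212.7 z 192.3 tilt [ 0.1 -0.1 -0. ] t 24.8333
push N 0.5 side -0.28 fz -0.37 Mz 0.044
```

Call:
{"fn": "drive_tool", "kwargs": {
  "steps": "0.002 -0.0008 0 0 0 0.8 1;0.002 -0.0008 0 0 0 0.8 1;0.002 -0.0008 0 0 0 0.8 1;0.002 -0.0008 0 0 0 0.8 1;0.002 -0.0008 0 0 0 0.8 1;0.002 -0.0008 0 0 0 0.8 1;0.002 -0.0008 0 0 0 0.8 1;0.002 -0.0008 0 0 0 0.8 1"
}}

```text
time: 25.5
eef_pos: [579.2, 31.3, 193.9]
eef_rot: [-3.142, 0.001, -2.739]
contact_force: [1.0, 0.4, 0.0]
gripper_width: 0.3
```

Run:
```python
from h import *
bar()
```

```text
yawphi -164.3 r 55.6 off 14.5 bar 194.1 z 193.9 tilt [-0.  0. -0.] t 25.5
push N 1.05 side -0.01 fz 0.01 Mz -0.028
```

Call:
{"fn": "drive_tool", "kwargs": {
  "steps": "0.0015 -0.0005 0.0003 0 0 1.6 1;0.0015 -0.0005 0.0003 0 0 1.6 1;0.0015 -0.0005 0.0003 0 0 1.6 1;0.0015 -0.0005 0.0003 0 0 1.6 1;0.0015 -0.0005 0.0003 0 0 1.6 1;0.0015 -0.0005 0.0003 0 0 1.6 1;0.0015 -0.0005 0 0 0 1.6 1;0.0015 -0.0005 0 0 0 1.6 1"
}}

```text
time: 26.17
eef_pos: [568.1, 22.5, 192.7]
eef_rot: [-3.141, 0.002, -2.98]
contact_force: [-0.1, 0.9, -0.4]
gripper_width: 0.0
```

Run:
```python
from h import *
bar()
```

```text
yawphi -178.1 r 57.4 off 15.0 bar 180.9 z 192.7 tilt [-0.   0.1 -0. ] t 26.1667
push N 0.01 side 0.92 fz -0.44 Mz -0.061
```

Call:
{"fn": "drive_tool", "kwargs": {
  "steps": "0.0017 -0.0001 0 0 0 1.5 1;0.0017 -0.0001 0 0 0 1.5 1;0.0017 -0.0001 0 0 0 1.5 1;0.0017 -0.0001 0 0 0 1.5 1;0.0017 -0.0002 0 0 0 1.5 1;0.0017 -0.0002 0 0 0 1.5 1;0.0017 -0.0002 0 0 0 1.5 1;0.0017 -0.0002 0 0 0 1.5 1"
}}

```text
time: 26.83
eef_pos: [553.7, 18.8, 192.8]
eef_rot: [-3.14, 0.003, 3.075]
contact_force: [0.1, 0.1, -0.6]
gripper_width: -0.1
```

Run:
```python
from h import *
bar()
```

```text
yawphi 168.8 r 57.2 off 13.4 bar 166.2 z 192.8 tilt [-0.1  0.2 -0. ] t 26.8333
push N 0.12 side 0.07 fz -0.58 Mz 0.045
```

Call:
{"fn": "drive_tool", "kwargs": {
  "steps": "0.0014 -0.0001 0 0 0 1.7 1;0.0014 -0.0001 0 0 0 1.7 1;0.0014 -0.0001 0 0 0 1.7 1;0.0014 -0.0001 0 0 0 1.7 1;0.0014 -0.0001 0 0 0 1.7 1;0.0014 -0.0001 0 0 0 1.7 1;0.0014 -0.0001 0 0 0 1.7 1;0.0014 -0.0001 0 0 0 1.7 1"
}}

```text
time: 27.5
eef_pos: [541.5, 18.0, 192.9]
eef_rot: [-3.139, 0.005, 2.818]
contact_force: [0.3, -1.2, -0.8]
gripper_width: -0.1
```

Run:
```python
from h import *
bar()
s=shot('wrist','w11');np.save('pics/w11s.npy',np.r_[s['eef_pos'],s['eef_rot']])
```

```text
yawphi 154.1 r 56.6 off 16.2 bar 154.3 z 192.9 tilt [-0.1  0.3 -0. ] t 27.5
push N 0.7 side -1.06 fz -0.81 Mz 0.02
```

View pics/w11.png

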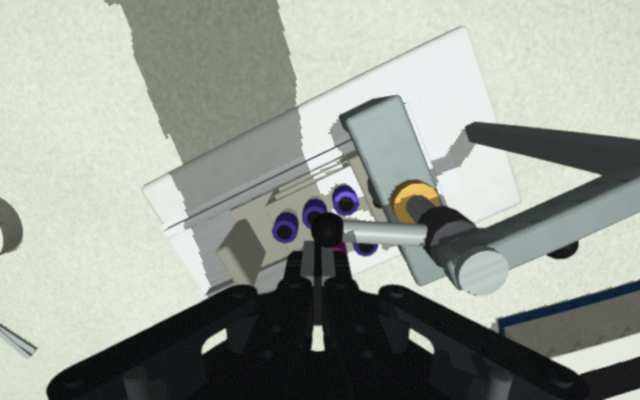

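Call:
{"fn": "drive_tool", "kwargs": {
  "steps": "0.0017 0.0001 0 0 0.3 1.6 1;0.0017 0.0001 0 0 0 1.6 1;0.0017 0.0001 0 0 0 1.6 1;0.0017 0.0001 0 0 0 1.6 1;0.0017 0 0 0 0 1.6 1;0.0017 0 0 0 0 1.6 1;0.0017 0 0 0 0 1.6 1;0.0017 0 0 0 0 1.6 1"
}}

```text
time: 28.22
eef_pos: [528.6, 22.1, 193.2]
eef_rot: [-3.137, 0.003, 2.582]
contact_force: [-0.6, -0.9, -0.1]
gripper_width: 0.1
```

Run:
```python
from h import *
bar()
```

```text
yawphi 140.6 r 54.6 off 15.8 bar 140.4 z 193.2 tilt [-0.3  0.1 -0. ] t 28.2167
push N -0.05 side -1.12 fz -0.08 Mz -0.038
```

Call:
{"fn": "drive_tool", "kwargs": {
  "steps": "0.0016 -0.0003 0 -0.2 0.1 1.6 1;0.0016 -0.0003 0 0 0 1.6 1;0.0016 -0.0003 0 0 0 1.6 1;0.0016 -0.0003 0 0 0 1.6 1;0.0016 -0.0003 0 0 0 1.6 1;0.0016 -0.0003 0 0 0 1.6 1;0.0016 -0.0003 0 0 0 1.6 1;0.0016 -0.0003 0 0 0 1.6 1"
}}

```text
time: 28.88
eef_pos: [516.5, 26.9, 193.4]
eef_rot: [-3.14, 0.003, 2.348]
contact_force: [1.1, -0.6, -0.2]
gripper_width: 0.3
```

Run:
```python
from h import *
bar()
```

```text
yawphi 127.1 r 54.7 off 16.2 bar 127.3 z 193.4 tilt [-0.1  0.2 -0. ] t 28.8833
push N 1.24 side 0.37 fz -0.23 Mz -0.015
```

Call:
{"fn": "drive_tool", "kwargs": {
  "steps": "0.0015 -0.0005 0 0 0.2 1.5 1;0.0015 -0.0005 0 0 0 1.5 1;0.0015 -0.0005 0 0 0 1.5 1;0.0015 -0.0005 0 0 0 1.5 1;0.0015 -0.0005 0 0 0 1.5 1;0.0015 -0.0005 0 0 0 1.5 1;0.0015 -0.0005 0 0 0 1.5 1;0.0015 -0.0005 0 0 0 1.5 1"
}}

```text
time: 29.55
eef_pos: [505.7, 32.7, 193.9]
eef_rot: [-3.141, 0.002, 2.129]
contact_force: [0.9, 0.3, -0.4]
gripper_width: 0.1
```

Run:
```python
from h import *
bar()
```

```text
yawphi 114.6 r 55.9 off 17.1 bar 115.7 z 193.9 tilt [-0.1  0.1 -0. ] t 29.55
push N 0.21 side 0.94 fz -0.41 Mz -0.051
```

Call:
{"fn": "drive_tool", "kwargs": {
  "steps": "0.0016 -0.0003 0 0 0 1.5 1;0.0016 -0.0003 0 0 0 1.5 1;0.0016 -0.0003 0 0 0 1.5 1;0.0016 -0.0003 0 0 0 1.5 1;0.0016 -0.0003 0 0 0 1.5 1;0.0016 -0.0003 0 0 0 1.5 1;0.0016 -0.0003 0 0 0 1.5 1;0.0016 -0.0003 0 0 0 1.5 1"
}}

```text
time: 30.22
eef_pos: [497.1, 41.8, 194.0]
eef_rot: [-3.14, 0.005, 1.909]
contact_force: [0.1, -0.7, -1.2]
gripper_width: 0.1
```

Run:
```python
from h import *
bar()
```

```text
yawphi 102.0 r 56.0 off 17.4 bar 103.4 z 194.0 tilt [-0.1  0.3 -0. ] t 30.2167
push N 0.72 side -0.14 fz -1.17 Mz -0.041
```

Call:
{"fn": "drive_tool", "kwargs": {
  "steps": "0.0014 -0.0003 0 0 0.2 1.4 1;0.0014 -0.0003 0 0 0 1.4 1;0.0014 -0.0003 0 0 0 1.4 1;0.0014 -0.0003 0 0 0 1.4 1;0.0014 -0.0003 0 0 0 1.4 1;0.0014 -0.0003 0 0 0 1.4 1;0.0014 -0.0003 0 0 0 1.4 1;0.0014 -0.0003 0 0 0 1.4 1"
}}

```text
time: 30.88
eef_pos: [491.1, 50.9, 194.0]
eef_rot: [-3.14, 0.004, 1.704]
contact_force: [-0.7, -0.8, 0.4]
gripper_width: 0.2
```

Run:
```python
from h import *
bar()
```

```text
yawphi 90.2 r 56.0 off 18.7 bar 93.0 z 194.0 tilt [-0.1  0.2 -0. ] t 30.8833
push N 0.66 side -0.79 fz 0.39 Mz 0.03
```

Call:
{"fn": "drive_tool", "kwargs": {
  "steps": "0.0016 -0.0003 0 0 0.2 1.2 1;0.0016 -0.0003 0 0 0 1.2 1;0.0016 -0.0003 0 0 0 1.2 1;0.0016 -0.0003 0 0 0 1.2 1;0.0015 -0.0003 0 0 0 1.2 1;0.0015 -0.0003 0 0 0 1.2 1;0.0015 -0.0003 0 0 0 1.2 1;0.0015 -0.0003 0 0 0 1.2 1"
}}

```text
time: 31.55
eef_pos: [486.9, 62.5, 193.9]
eef_rot: [-3.139, 0.002, 1.526]
contact_force: [-0.2, -1.4, 0.5]
gripper_width: 0.2
```

Run:
```python
from h import *
bar()
```

```text
yawphi 80.0 r 56.5 off 16.8 bar 80.9 z 193.9 tilt [-0.1  0.1 -0. ] t 31.55
push N 1.37 side -0.16 fz 0.49 Mz 0.04
```

Call:
{"fn": "drive_tool", "kwargs": {
  "steps": "0.001 -0.0001 0 0 0.1 1 1;0.001 -0.0001 0 0 0 1 1;0.001 -0.0001 0 0 0 1 1;0.001 -0.0001 0 0 0 1 1;0.001 -0.0001 0 0 0 1 1;0.001 -0.0001 0 0 0 1 1;0.001 -0.0001 0 0 0 1 1;0.001 -0.0001 0 0 0 1 1"
}}

```text
time: 32.22
eef_pos: [485.7, 70.5, 193.7]
eef_rot: [-3.137, 0.002, 1.373]
contact_force: [-1.5, -1.7, 0.7]
gripper_width: 0.6
```

Run:
```python
from h import *
bar()
```

```text
yawphi 71.3 r 56.1 off 17.7 bar 73.0 z 193.7 tilt [-0.3  0.1 -0. ] t 32.2167
push N 1.96 side -1.16 fz 0.75 Mz 0.021
```

Call:
{"fn": "drive_tool", "kwargs": {
  "steps": "0.001 -0.0001 0 -0.2 0 0.8 1;0.001 -0.0001 0 0 0 0.8 1;0.001 -0.0001 0 0 0 0.8 1;0.001 -0.0001 0 0 0 0.8 1;0.001 -0.0001 0 0 0 0.8 1;0.001 -0.0001 0 0 0 0.8 1;0.001 -0.0001 0 0 0 0.8 1;0.001 -0.0001 0 0 0 0.8 1"
}}

```text
time: 32.88
eef_pos: [486.0, 79.0, 193.5]
eef_rot: [-3.14, 0.004, 1.248]
contact_force: [-4.1, -3.6, 1.2]
gripper_width: -0.0
```

Run:
```python
from h import *
bar()
```

```text
yawphi 64.1 r 55.8 off 16.4 bar 64.5 z 193.5 tilt [-0.1  0.2 -0. ] t 32.8833
push N 4.7 side -2.8 fz 1.22 Mz 0.065
```

Call:
{"fn": "drive_tool", "kwargs": {
  "steps": "0.0006 0 0 0 0.1 0.6 1;0.0006 0 0 0 0 0.6 1;0.0006 0 0 0 0 0.6 1;0.0006 0 0 0 0 0.6 1;0.0006 0 0 0 0 0.6 1;0.0006 0 0 0 0 0.6 1;0.0006 0 0 0 0 0.6 1;0.0006 0 0 0 0 0.6 1"
}}

```text
time: 33.55
eef_pos: [486.5, 83.8, 193.3]
eef_rot: [-3.138, 0.004, 1.154]
contact_force: [-4.2, -3.2, 2.8]
gripper_width: -0.1
```

Run:
```python
from h import *
bar()
```

```text
yawphi 58.7 r 55.5 off 16.9 bar 59.6 z 193.3 tilt [-0.2  0.2 -0. ] t 33.55
push N 4.64 side -2.52 fz 2.79 Mz 0.043
```

Call:
{"fn": "drive_tool", "kwargs": {
  "steps": "0 0 0 0 0 0 1;0 0 0 0 0 0 1;0.0006 0 0 0 0 0.6 1;0.0006 0 0 0 0 0.6 1;0.0006 0 0 0 0 0.6 1;0.0006 0 0 0 0 0.6 1;0.0006 0 0 0 0 0.6 1;0.0006 0 0 0 0 0.6 1"
}}

```text
time: 34.22
eef_pos: [486.7, 87.1, 193.3]
eef_rot: [-3.136, 0.006, 1.083]
contact_force: [-5.5, -4.1, 2.9]
gripper_width: 0.2
```

Run:
```python
from h import *
bar()
```

```text
yawphi 54.7 r 55.5 off 17.8 bar 56.5 z 193.3 tilt [-0.3  0.3 -0. ] t 34.2167
push N 6.18 side -2.9 fz 2.89 Mz 0.056
```

Call:
{"fn": "drive_tool", "kwargs": {
  "steps": "-0.004 0 0 0 0 0 1;-0.008 0 0 0 0 0 1;-0.010 0 0 0 0 0 1;-0.005 0 -0.012 0 0 0 1;0 0 -0.020 0 0 0 1;0 0 -0.020 0 0 0 1;0 0 -0.020 0 0 0 1;0 0 -0.010 0 0 0 1"
}}

```text
time: 34.88
eef_pos: [472.5, 59.3, 277.0]
eef_rot: [-3.134, 0.003, 1.083]
contact_force: [-0.9, -0.2, -0.3]
gripper_width: -0.3
```

Run:
```python
from h import *
bar()
s=shot('wrist','w12');np.save('pics/w12s.npy',np.r_[s['eef_pos'],s['eef_rot']])
s=shot('top','t12',(270,100,470,260),4)
```

```text
yawphi 54.6 r 55.0 off 49.1 bar 85.6 z 277.0 tilt [-0.4  0.2 -0. ] t 34.8833
push N 0.62 side -0.73 fz -0.32 Mz -0.03
```

View pics/w12.png

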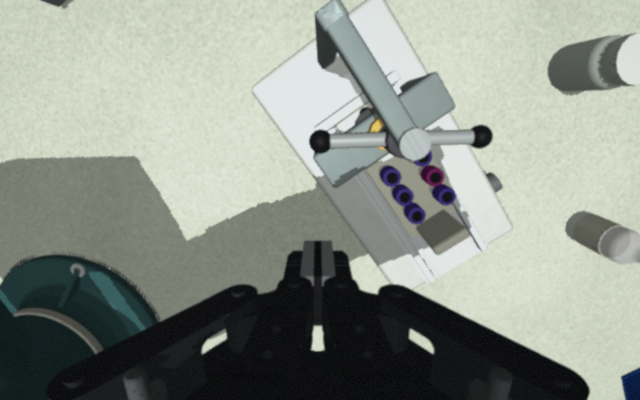

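View pics/t12.png

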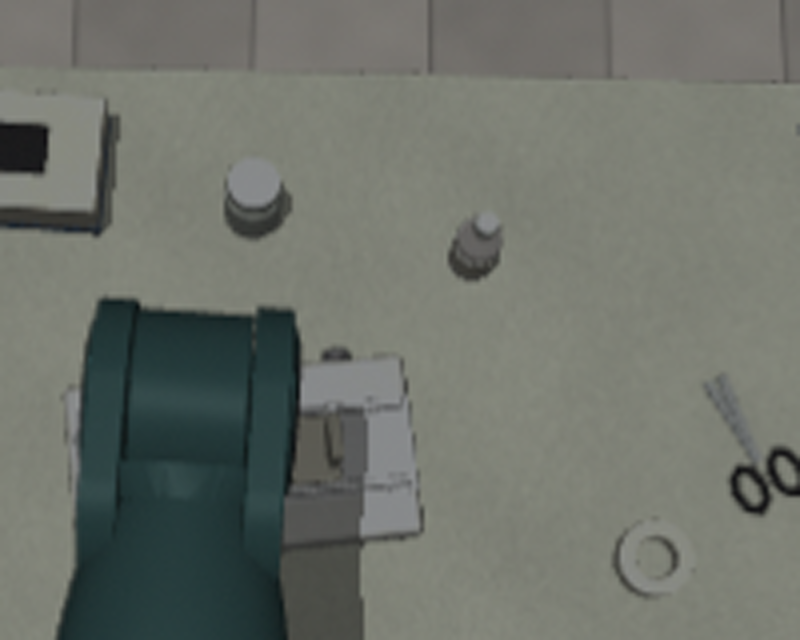

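Run:
```python
from h import *
im=np.load("pics/wrist.npy"); save(im,"w12z",(400,150,520,270),6)
a=np.load("pics/w12s.npy"); c=cam("wrist",{"eef_pos":a[:3],"eef_rot":a[3:]})
for p,z in [((320,141),195),((481,136),195),((415,144),230)]:
    P=rt({"eef_pos":back(c,[p],z)[0]}); print(z,P.round(1),np.degrees(np.arctan2(P[1],P[0])))
```

```text
195 [ 29.7  45.5 195. ] 56.8410959772245
195 [-30.5 -46.5 195. ] -123.24919016419514
230 [  0.   0. 230.] 59.628846239437536
```

View pics/w12z.png

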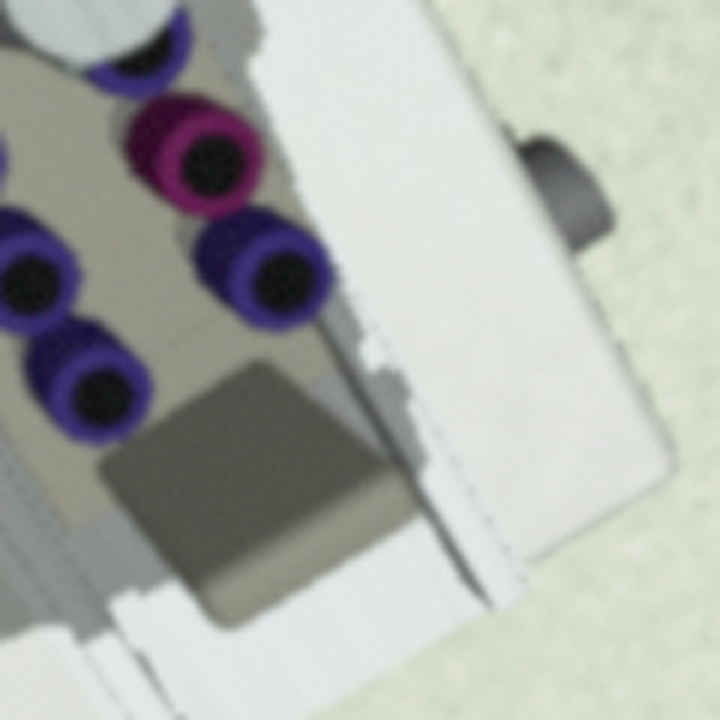

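Run:
```python
from h import *
a=np.load("pics/w12s.npy"); c=cam("wrist",{"eef_pos":a[:3],"eef_rot":a[3:]})
q=lambda p:np.array(p,float)/6+[400,150]-.4
for p,z in [((205,590),120),((390,468),120),((420,505),120),((235,628),120),((310,548),120),((490,605),64)]:
    print(z,rt({"eef_pos":back(c,[q(p)],z)[0]}).round(1))
```

```text
120 [-129.8   17.3  120. ]
120 [-128.5  -18.8  120. ]
120 [-137.4  -19.9  120. ]
120 [-139.    16.6  120. ]
120 [-133.4   -1.   120. ]
64 [-201.   -31.8   64. ]
```

```bash
python3 -c "
from station import ctrl
print(ctrl.job_done())"
```

```text
the job is handed in; nothing more can be done
None
```

I pushed the rack home against the end stop, then clamped it with the T-handle to an estimated 25 N. I handed the job in with the gripper clear of everything, at about 35 s of the 72 s allowed. No verdict was reported.

- **Rack:** I pushed it with the shut fingers on its tab until the force jumped to 24 N at the stop. In the picture afterwards, the tab's centre sat at x = -134.7 mm, where home is -134 mm. After clamping it read -133.5 mm, but a rail end in that same picture was also off by 2 mm. The camera therefore confirms home only to about 2 mm, and the force at the stop is the stronger evidence.
- **Handle:** I turned it clockwise in three strokes (bar_a, then bar_b, then bar_a), about 486° in all. The pad touched at roughly 1.29 turns.
- **Clamping:** The last reading while turning was 6.2 N at the ball, about 0.31 N m, which works out to about 25 N. The angle turned past contact gives about 26 N. The reading just before disagreed: force suggested 17–18 N where the angle suggested 22–24 N. Force noise was about ±0.7 N, or ±3–4 N of clamping.
- **After letting go:** The bar stayed where I left it, at about 57°. The bottles, tape roll and scissors looked unmoved in the last top picture. The needle tray and spare rack were outside that picture, so I did not check them at the end; the arm never worked near them.

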